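# Let the supply lift down on its ratchet winch and put the carton in the row

### The arm

A 6-joint arm with a two-finger parallel gripper is mounted at the origin on the work surface. World frame = base frame: x ahead of the robot, y to its left, z up, the work surface at z = 0. Lengths are in m, angles in degrees, forces in N, time in s.
With the tool pointing down it reaches from about 0.3 to 0.75 m from the base axis. Payload 8.5 kg.
Tool frame: the origin (TCP) lies on the centre line of the jaws, within the pads' length; the fingertips stand 22 mm ahead of it and the grasp point (between the pads) lies 3 mm ahead of it (env.tip_reach is the distance from the TCP to the fingertips, in m); y points along the fingers, z is the direction in which the jaws open and shut, and the axes are right-handed (so a half turn about y gives the same grasp; the last joint's range is limited). The gripper opens to 85 mm and grips with 20 to 120 N. Pads are 22 mm wide; open, the fingers measure 114 mm over their backs; the gripper's body (76 mm by 85 mm) begins 54 mm behind the grasp point. The pads swing forward as they close: fully open they stand 13 mm farther back than shut.
Start: joints at [-80.575, 21.807, 74.336, -0, 83.858, -12.336], TCP at [0.204, -0.511, 0.253] pointing down, gripper open.
Joint ranges: [-178.18, 178.18], [-50.72, 133.34], [12.68, 142.11], [-81.47, 261.47], [9.98, 163.14], [-165.26, 165.26]. Speed limits (degrees/s): [136.94, 136.94, 180, 180, 180, 180].

### API

Orientations are given as a 3x3 rotation matrix whose columns are the frame's x, y, z axes.
In Python, from rig import env, get_image gives the robot as it stands. The module is installed in compiled form; this text tells all that it offers.
- The arm moves only by the tool carry_out, never from a script. Its argument "targets" is a list that holds one entry, the list of rows, each a list of 7 numbers: the closure, from 0 (fully open) to 1 (shut), then the shift along the world's x, y, z in mm, then the turn, a rotation vector about the world's x, y, z in degrees. In form: [[[claw, dx, dy, dz, ax, ay, az], ...]]. A call has 1 to 20 rows; each row is the pose to reach, as a shift and turn from the pose commanded when the call began; what a row does not reach only later rows make up. A row lasts 1/12 s, in which the tool goes at most 41.7 mm and 7.16 degrees, less where a joint would pass 70% of its speed; a pose out of reach is approached as far as the arm can. A call with a gripper value outside its range is refused whole. The fingers move at their own pace and stop on an object; "squeeze" is the grip in N (left out, the last holds). Time passes only in rows, so rows that repeat a pose let the fingers close. It gives the time, the measured TCP pose, the force and the opening at its end, in the units of the state.
- env.observe(): the state, without advancing time (a new reading comes with each control period).
- get_image(name): name is "scene" or "side" or "wrist"; returns a dict with "img" (400x640x3 uint8, red, green, blue), "fx", "fy", "cx", "cy" (pixels), "rvec" (rotation vector, rad) and "tvec" (3), from world to camera coordinates, as OpenCV has them. Camera axes: x right, y down, z forward; pixel columns grow to the right and rows downward; lengths in m; the calibration is good to about 2 mm. A picture is of the moment at which its call begins. There is no depth.
- env.close_job(): hands the job in, once; it reports no verdict.
The state is a dict: "time_s": time; "q": joint angles; "qvel": joint speeds; "joint_efforts": joint torques, N m; "position": TCP position; "tool_rot": TCP orientation; "ft_force": force on the tool from outside, world axes, zero at the start; "wrist_torque": the same for the moment, N m; "grip_width": finger opening in m.
Only numpy, scipy, OpenCV 4.12 (cv2) and the standard library are available. Lean on these libraries where they do the work, as an engineer would, in place of code of your own. Each camera call takes 0.05 s, during which the arm holds its last target.

### The job

The vaccination desk's supply lift is held up by its ratchet winch. Squeeze the red pawl lever against the black crank handle to lift the pawl, and keep hold while you let the crank turn back slowly (counter-clockwise seen from above, never letting it run), until the platform with its carton is fully down; about half-way, let go once so that the pawl takes the load, and take a fresh grip. Then take the orange-banded carton off the platform and stand it gently on the green mat in the gap of the row on the low rack, square and in line with the two blue-banded cartons, without disturbing anything else, and let go.

Things in the scene. Friction and masses are not known exactly. Their poses are not given: they have to be found in the camera images.
- crank (a joint): Crank angle, rad: 0 at the start (platform up), grows counter-clockwise seen from above, 3.87 = fully down (firm stop). With the pawl up the lift's weight drives it that way with about 0.6 N m (5 N at the handle) and it would run. Let go anywhere, the pawl drops by its spring and one of 30 teeth stops the crank within 0.21 rad, so regrasping is safe. Past 3.78 no tooth comes before the stop.
- carriage (a joint): how far the lift platform has come down, m: 0 raised, 0.1356 fully down; 0.035 m per rad of crank.
- pawl (a joint): angle of the pawl lever in rad: 0 = pawl down in the ratchet teeth (spring-held), 0.32 = squeezed fully against the handle, pawl lifted clear; clear above about 0.22. About 8 N at the lever's grip height squeezes it home.
- winch: the winch as a whole, fixed; origin on its axis at table height, z up.
- winch_axis (a point): On the winch's vertical axis, 125 mm above the table. The winch stands fixed: grey round housing 150 mm across on a dark 170 mm square foot, toothed steel wheel on top, hub top 100 mm above the table. The dark crank arm, 36 mm wide, top 83 mm above the table, runs from the hub out to the handle.
- crank_handle (a point): On the centre line of the crank's upright black handle (20 mm diameter, 83 to 150 mm above the table), 125 mm above the table, 110 mm from the winch axis. Pinch handle and red lever together from above, fingers closing along the line from axis to handle: 49 mm over both at this height (57 at the lever's top), 34 mm when squeezed, then centred 103 mm from the axis. The gripper turns with the crank.
- pawl_lever (a point): Middle of the red pawl lever (8 mm thick, 18 mm wide, top 142 mm above the table) at about 123 mm above the table. It rises from the crank arm between axis and handle, leaning 0.32 rad towards the axis until squeezed; hinged 90 mm from the axis and 78 mm above the table.
- platform (a point): Centre of the lift platform's upper face, 130 x 130 mm; 180 mm above the table at the start, 44 mm when down. Its x points to the far side: there a blue plate rises 45 mm, 112 mm from the centre, and behind it an aluminium post 214 mm tall stands 121 mm from the centre. Its other sides are open.
- carton_centre (a point): centre (half-way up) of the orange-banded white carton standing on the platform: 50 mm along its x (the side to grip), 70 mm along its y, 110 mm tall, about 220 g. Its z is up. It may stand a little turned.
- mat: Thin green mat (fixed) in the free place of the row, middle or either end: 56 x 74 x 2 mm, origin under its centre, 30 mm above the table; the carton stands on its top, 32 mm above the table. x across the row, y along it, z up. The rack is a plywood board 120 x 270 mm with a 14 mm kerb 54 mm beyond the row's centre line; places are 82 mm apart, leaving 12 mm between cartons.
- carton_a_centre (a point): centre of a blue-banded carton of the same size (50 x 70 x 110 mm) standing in the row on the rack; leave it.
- carton_b_centre (a point): centre of the other blue-banded carton in the row; leave it.
- spray: bystander: white spray bottle with green head, 68 mm across, 208 mm tall, origin at the centre of its underside.
- gel: bystander: gel bottle, 60 mm across, 130 mm tall, origin at the centre of its underside.
- glove_box: bystander: white and blue glove box 120 x 220 x 75 mm, origin at the centre of its underside.
- pulp_tray: bystander: open pulp tray 110 x 200 x 40 mm, origin at the centre of its underside.
- jar: bystander: glass jar with red lid, 70 mm across, 90 mm tall, origin at the centre of its underside.
- carton: the same carton; origin at the centre of its underside.
Things that resemble listed ones, but are neither listed nor needed, are in the scene too. Leave any yellow look-alike of the carton alone.

How it is judged (in metres and radians):
On the way, in this order (a step that is already met when the one before it is completed fails the run):
1. the pawl is lifted and the crank has begun to turn back, with the carton still on the platform (value of joint pawl above 0.2 rad and value of joint crank above 0.4 rad and distance between carton_centre and platform below 0.075 m), for 0.1 s.
2. on the way down (crank between 0.8 and 3.2 rad) the crank is let go with the pawl down and holding (value of joint crank between 0.8 and 3.2 rad and value of joint pawl below 0.18 rad and contact force between the fingers and winch below 0.2 N and velocity of joint crank below 0.05 rad/s), for 0.3 s.
3. the platform is fully down with the carton standing on it (value of joint crank above 3.78 rad and distance between carton_centre and platform below 0.075 m and angle between carton_centre's own z axis and vertical below 0.1 rad), for 0.2 s.
At the end, for the whole second after the job is handed in: The platform is fully down (crank past 3.78 rad) and the carton stands upright, released and at rest on the green mat: within 12 mm of the mat's centre across the row and 10 mm along it, square to it within 0.12 rad (value of joint crank above 3.78 rad and x of carton_centre in the frame of mat between -0.012 and 0.012 m and y of carton_centre in the frame of mat between -0.01 and 0.01 m and z of carton_centre in the frame of mat between 0.052 and 0.062 m and angle between the x axis of carton_centre and the x axis of mat, either way round below 0.12 rad and angle between carton_centre's own z axis and vertical below 0.08 rad and linear speed of carton below 0.02 m/s); the robot touches nothing.
It fails at once if the crank is let run (faster than 2.5 rad/s) (velocity of joint crank above 2.5 rad/s).
It fails at once if the carton is tipped (angle between carton_centre's own z axis and vertical above 0.5 rad).
It fails at once if the carton is dropped or flung (faster than 1.2 m/s) (linear speed of carton above 1.2 m/s).
It fails at once if a carton of the row is moved more than 12 mm (distance of any of carton_a_centre, carton_b_centre from where it was at the start of the episode above 0.012 m).
It fails at once if another thing on the table is moved more than 30 mm (distance of any of spray, gel, glove_box, pulp_tray, jar from where it was at the start of the episode above 0.03 m).
It also fails if it takes over 64 s, if anything falls off the work surface, if the arm or the gripper's body presses on something with over 40 N, if the wrist force passes 120 N, or if a joint passes its speed limit or range.

## Working session

There is one attempt and no reset: what is moved stays moved. The work goes in short steps, Python scripts to look and compute and a tool call to move; the robot and the scene stay as the last step left them, time stands still between calls to the robot, and variables do not carry over. Pictures are saved under pics/ and viewed, and the job is handed in when it is done.

Besides the shell and the picture viewer there is one more tool, called after "Emit:" as a command line: name --argument value ..., lists and objects as JSON in quotes. carry_out: Moves the arm, as the interface text tells. Its arguments: {"type":"object","properties":{"targets":{"type":"array"},"squeeze":{"type":"number"}},"required":["targets"]}

```bash
mkdir -p pics; cat > h.py <<'E'
import numpy as np, cv2
from rig import env, get_image
def shot(n,f=None):
    d=get_image(n)
    if f: cv2.imwrite('pics/'+f+'.png',cv2.cvtColor(d['img'],cv2.COLOR_RGB2BGR))
    R=cv2.Rodrigues(np.array(d['rvec'],float))[0]; t=np.array(d['tvec'],float).ravel()
    d['R']=R; d['t']=t; d['c']=-R.T@t
    return d
def ray(d,u,v):
    r=d['R'].T@np.array([(u-d['cx'])/d['fx'],(v-d['cy'])/d['fy'],1.]); return r/np.linalg.norm(r)
def onz(d,u,v,z):
    r=ray(d,u,v); return d['c']+r*(z-d['c'][2])/r[2]
def proj(d,p):
    c=d['R']@np.array(p,float)+d['t']; return np.array([d['fx']*c[0]/c[2]+d['cx'],d['fy']*c[1]/c[2]+d['cy']])
def tri(d1,p1,d2,p2):
    A=[];b=[]
    for d,p in((d1,p1),(d2,p2)):
        r=ray(d,*p);M=np.eye(3)-np.outer(r,r);A.append(M);b.append(M@d['c'])
    return np.linalg.lstsq(np.vstack(A),np.hstack(b),rcond=None)[0]
E
python3 - <<'E'
from h import *
for n in('scene','side','wrist'):
    d=shot(n,n+'0'); print(n,d['c'].round(3),d['fx'],d['R'][2].round(3))
o=env.observe()
for k in o: print(k,np.round(o[k],3).tolist())
print(env.tip_reach)
E
```

```text
scene [ 1.379 -0.284  1.49 ] 493.31734042319124 [-0.546  0.147 -0.825]
side [0.119 0.618 0.927] 417.2816180326186 [ 0.344 -0.607 -0.716]
wrist [ 0.274 -0.484  0.374] 308.9722062672105 [-0.278 -0.108 -0.954]
time_s 0.15
q [-80.575, 21.832, 74.37, 0.0, 83.856, -12.337]
qvel [-0.02, -0.132, -0.21, -0.108, -0.086, 0.031]
joint_efforts [0.002, -44.863, -23.134, -0.0, 0.004, 0.0]
position [0.204, -0.511, 0.253]
tool_rot [[-0.929, -0.0, 0.371], [-0.371, 0.001, -0.929], [-0.0, -1.0, -0.001]]
ft_force [0.237, 0.039, 0.334]
wrist_torque [0.01, 0.02, 0.05]
grip_width 0.086
0.022
```

View pics/scene0.png

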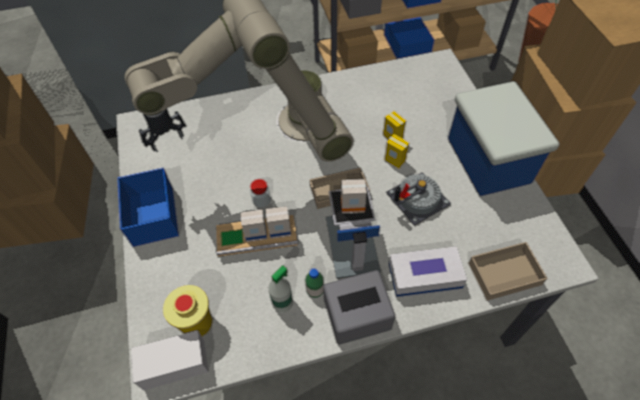

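View pics/side0.png

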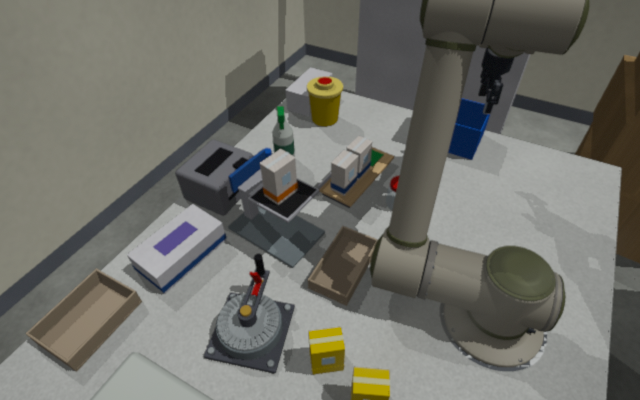

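View pics/wrist0.png

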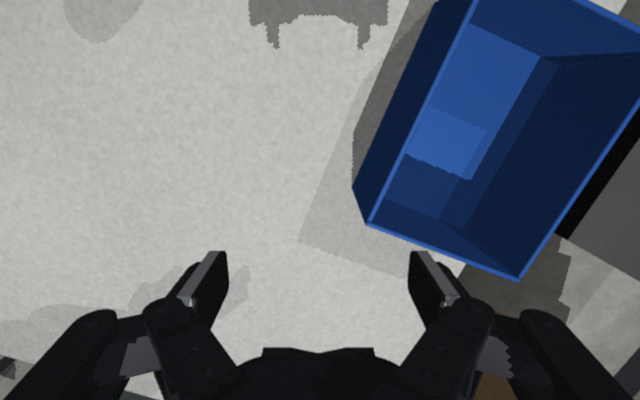

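Scene view: winch near (418,197), platform and orange-banded carton near (354,195), mat at (232,237), which is the left-hand end of the row. Side view: handle top (259,258), hub (245,312). I'll crop for detail.

```bash
python3 - <<'E'
import cv2,numpy as np
a=cv2.imread('pics/scene0.png');b=cv2.imread('pics/side0.png')
def c(im,x,y,w,h,k,n): cv2.imwrite('pics/%s.png'%n,cv2.resize(im[y:y+h,x:x+w],None,fx=k,fy=k,interpolation=cv2.INTER_CUBIC))
c(a,200,160,260,120,3,'c1')
c(b,190,230,120,150,4,'c2'); c(b,220,130,200,110,4,'c3')
E
```

```text
(no output)
```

View pics/c1.png

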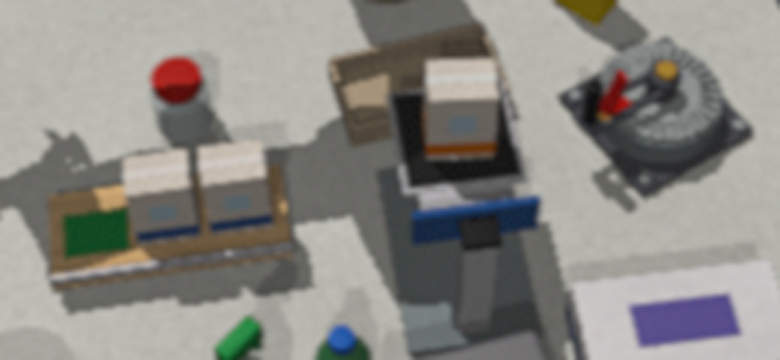

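View pics/c2.png

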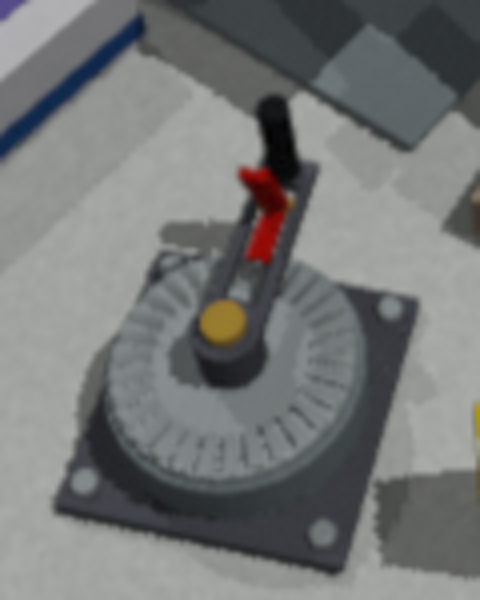

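View pics/c3.png

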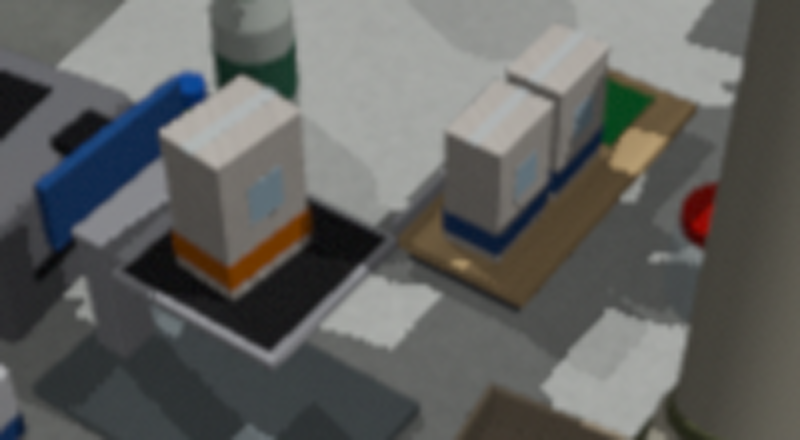

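```bash
python3 - <<'E'
from h import *
S=shot('scene');D=shot('side')
s=lambda u,v:(200+(u+.5)/3-.5,160+(v+.5)/3-.5); c2=lambda u,v:(190+(u+.5)/4-.5,230+(v+.5)/4-.5); c3=lambda u,v:(220+(u+.5)/4-.5,130+(v+.5)/4-.5)
print('hub',tri(S,s(665,71),D,c2(222,322)),onz(S,*s(665,71),.103)[:2],onz(D,*c2(222,322),.103)[:2])
print('handle',tri(S,s(592,85),D,c2(274,103)),onz(S,*s(592,85),.15)[:2],onz(D,*c2(274,103),.15)[:2])
foot=[onz(D,*c2(*p),.01)[:2] for p in((160,254),(418,300),(340,570),(58,508))]; print('foot',np.mean(foot,0),np.array(foot).round(3).tolist())
def quad(n,d,f,ps,z):
    q=np.array([onz(d,*f(*p),z)[:2] for p in ps]); print(n,q.mean(0).round(4),'edges',[(np.linalg.norm(q[(i+1)%4]-q[i]).round(3),np.degrees(np.arctan2(*(q[(i+1)%4]-q[i])[::-1])).round(1)) for i in range(4)])
quad('carton',D,c3,((160,130),(242,76),(305,118),(222,172)),.29)
quad('cartonS',S,s,((426,62),(495,60),(497,96),(426,98)),.29)
quad('platS',S,s,((392,95),(503,80),(523,175),(405,187)),.18)
quad('A near',D,c3,((445,128),(503,82),(555,100),(500,150)),.142)
quad('B',D,c3,((508,74),(562,24),(610,45),(555,95)),.142)
quad('AS',S,s,((198,147),(262,143),(270,175),(202,183)),.142)
quad('BS',S,s,((123,157),(186,152),(192,183),(128,192)),.142)
quad('matS',S,s,((65,215),(127,209),(128,249),(66,256)),.032)
for n,d in(('S',S),('D',D)):
    i=cv2.cvtColor(d['img'],cv2.COLOR_RGB2HSV); m=cv2.inRange(i,(45,150,40),(80,255,255)); k,_,st,ce=cv2.connectedComponentsWithStats(m)
    for j in range(1,k):
        if st[j,4]>15: print(n,st[j],ce[j],onz(d,*ce[j],.032)[:2].round(4))
E
```

```text
hub [0.49308458 0.29386594 0.09705168] [0.49628067 0.29066012] [0.49094531 0.29696273]
handle [0.52339654 0.18682265 0.15113736] [0.52179492 0.18627301] [0.52469191 0.18727432]
foot [0.49133399 0.29596079] [[0.595, 0.24], [0.435, 0.192], [0.388, 0.353], [0.547, 0.399]]
carton [0.5656 0.0167] edges [(np.float64(0.066), np.float64(-104.1)), (np.float64(0.056), np.float64(163.5)), (np.float64(0.065), np.float64(74.0)), (np.float64(0.054), np.float64(-15.0))]
cartonS [0.5683 0.0143] edges [(np.float64(0.07), np.float64(76.0)), (np.float64(0.044), np.float64(-15.6)), (np.float64(0.07), np.float64(-104.0)), (np.float64(0.044), np.float64(163.4))]
platS [0.5603 0.015 ] edges [(np.float64(0.122), np.float64(83.4)), (np.float64(0.123), np.float64(-8.5)), (np.float64(0.124), np.float64(-99.2)), (np.float64(0.117), np.float64(170.7))]
A near [ 0.5022 -0.2207] edges [(np.float64(0.067), np.float64(-102.2)), (np.float64(0.043), np.float64(178.6)), (np.float64(0.068), np.float64(80.4)), (np.float64(0.045), np.float64(-3.9))]
B [ 0.4917 -0.2979] edges [(np.float64(0.074), np.float64(-98.0)), (np.fl
[... 250 characters left out ...]
8.0)), (np.float64(0.047), np.float64(173.6))]
BS [ 0.4945 -0.2995] edges [(np.float64(0.068), np.float64(79.4)), (np.float64(0.041), np.float64(-2.3)), (np.float64(0.068), np.float64(-96.5)), (np.float64(0.045), np.float64(176.7))]
matS [ 0.4841 -0.3823] edges [(np.float64(0.071), np.float64(80.5)), (np.float64(0.053), np.float64(-8.9)), (np.float64(0.069), np.float64(-98.5)), (np.float64(0.054), np.float64(172.5))]
S [222 231  20  14 216] [231.63425926 237.29166667] [ 0.4849 -0.3832]
S [273 267  13  15  99] [279.32323232 273.80808081] [ 0.6623 -0.2567]
D [277 107   7  22 106] [280.58490566 115.69811321] [ 0.8732 -0.4461]
D [371 151  11  15  90] [374.74444444 157.17777778] [ 0.4711 -0.3884]
```

```bash
python3 - <<'E'
from h import *
S=shot('scene');D=shot('side')
for n,d in(('S',S),('D',D)):
    i=cv2.cvtColor(d['img'],cv2.COLOR_RGB2HSV); m=cv2.inRange(i,(22,150,90),(35,255,255)); k,_,st,ce=cv2.connectedComponentsWithStats(m)
    for j in range(1,k):
        if st[j,4]>40: print(n,st[j],ce[j],onz(d,*ce[j],.055)[:2].round(3))
E
```

```text
S [384 112  25  56 718] [395.48467967 140.16016713] [0.248 0.292]
S [179 318  25  14  69] [189.62318841 327.56521739] [ 0.772 -0.554]
D [328  94  12  32 220] [333.95454545 109.52727273] [ 0.7   -0.542]
D [241 306  10   9  61] [245.06557377 310.        ] [0.513 0.278]
D [309 327  33  12 255] [324.77254902 332.79215686] [0.324 0.24 ]
D [310 340  35  34 844] [326.9478673  355.72156398] [0.296 0.284]
D [354 368  35  11 309] [371.10032362 372.95145631] [0.198 0.273]
D [352 383  38  16 449] [370.70155902 389.57683742] [0.186 0.304]
```

Emit:
carry_out --targets '[[[0,0,0,60,0,0,0],[0,0,0,110,0,0,0],[0,316,709,110,0,0,-6],[0,316,709,110,0,0,-6],[0,316,709,110,0,0,-6],[0,316,709,110,0,0,-6],[0,316,709,110,0,0,-6],[0,316,709,110,0,0,-6],[0,316,709,110,0,0,-6],[0,316,709,110,0,0,-6],[0,316,709,110,0,0,-6],[0,316,709,110,0,0,-6],[0,316,709,110,0,0,-6],[0,316,709,110,0,0,-6],[0,316,709,110,0,0,-6],[0,316,709,110,0,0,-6],[0,316,709,110,0,0,-6],[0,316,709,110,0,0,-6],[0,316,709,110,0,0,-6],[0,316,709,110,0,0,-6]]]'

```text
time_s: 2.02
position: [0.5093, 0.1762, 0.3625]
tool_rot: [[-0.962, 0.0, 0.272], [-0.272, -0.0, -0.962], [-0.0, -1.0, 0.0]]
ft_force: [0.4, 0.0, 0.9]
grip_width: 0.0857
```

Emit:
carry_out --targets '[[[0,0,0,-40,0,0,0],[0,0,0,-40,0,0,0],[0,0,0,-40,0,0,0]]]'

```text
time_s: 2.27
position: [0.5083, 0.1738, 0.3213]
tool_rot: [[-0.962, -0.005, 0.272], [-0.272, -0.001, -0.962], [0.005, -1.0, -0.001]]
ft_force: [0.4, -0.1, 1.4]
grip_width: 0.0852
```

```bash
python3 - <<'E'
from h import *
shot('wrist','w1');shot('side','s1');shot('scene','sc1'); o=env.observe(); print(o['position'],o['q'])
E
```

```text
[0.50955235 0.17300935 0.32472798] [ 6.14400682e+00  1.81789300e+01  6.81239408e+01 -5.03458189e-03
  9.34871048e+01  8.04660106e+01]
```

View pics/w1.png

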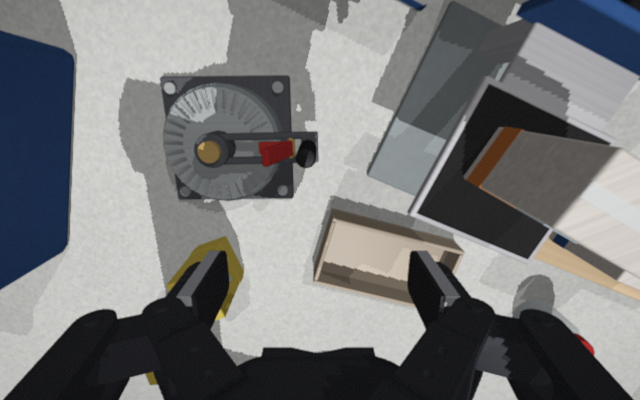

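View pics/s1.png

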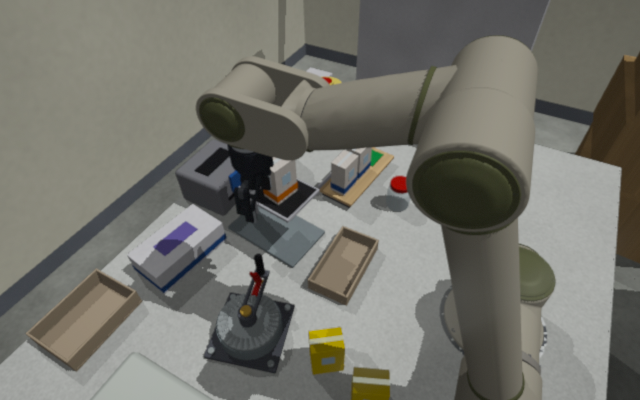

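```bash
python3 - <<'E'
from h import *
W=shot('wrist');D=shot('side');S=shot('scene')
print(env.observe()['position'],W['c'],W['R'][2])
for p in((.493,.2945,.10),(.523,.187,.15),(.566,.015,.29)): print(proj(W,p),proj(D,p),proj(S,p))
print('hub',onz(W,208,151,.1),onz(W,208,151,.105))
print('handle top', onz(W,307,157,.15))
im=W['img'];cv2.imwrite('pics/w1c.png',cv2.resize(im[60:220,140:340],None,fx=4,fy=3.75,interpolation=2)[:,:,::-1])
im=D['img'];cv2.imwrite('pics/s1c.png',cv2.resize(im[230:380,190:310],None,fx=4,fy=4,interpolation=2)[:,:,::-1])
E
```

```text
[0.50936021 0.17318529 0.32401359] [0.58151558 0.19248863 0.44659762] [-0.28463352 -0.0787291  -0.95539808]
[209.8317662  152.94282206] [245.20765228 309.51912852] [421.88412839 182.85979668]
[307.34791525 161.63021633] [258.80353669 255.56980178] [397.33136659 188.23443769]
[624.72647524 220.42318915] [278.00006273 159.95470547] [353.32520588 185.30479518]
hub [0.49461837 0.29685995 0.1       ] [0.49587195 0.2953543  0.105     ]
handle top [0.52729316 0.18850686 0.15      ]
```

View pics/w1c.png

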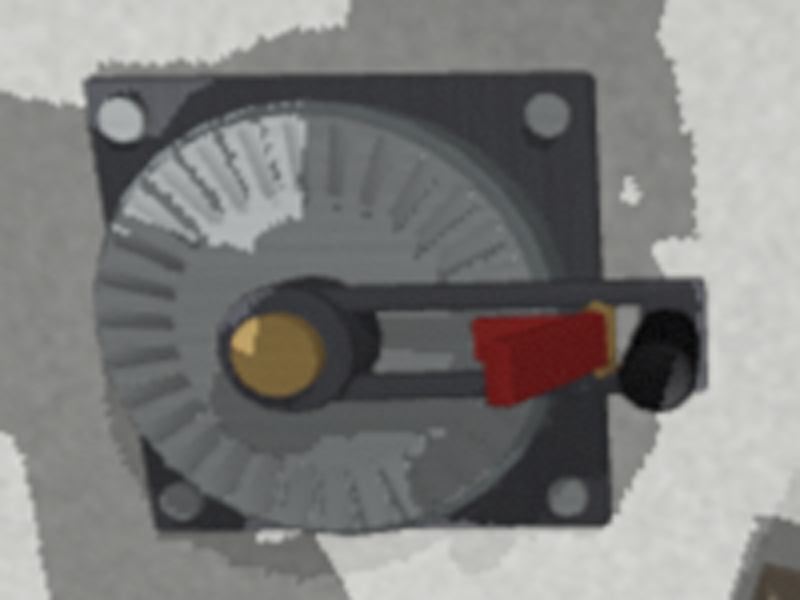

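Wrist view: hub at (209,155), lever at (275,152), handle top (306,159), all within about 3 mm of the two-view estimates. Axis is about (0.494, 0.2945) and the handle bearing about -74°.

Emit:
carry_out --targets '[[[0,12,25,-20,0,0,0],[0,12,25,-60,0,0,0],[0,12,25,-100,0,0,0],[0,12,25,-130,0,0,0],[0,12,25,-130,0,0,0],[0,12,25,-130,0,0,0]]]'

```text
time_s: 3.07
position: [0.5213, 0.1985, 0.193]
tool_rot: [[-0.963, -0.001, 0.271], [-0.271, -0.0, -0.963], [0.001, -1.0, -0.0]]
ft_force: [-0.5, -0.1, 0.3]
grip_width: 0.0856
```

```bash
python3 - <<'E'
from h import *
W=shot('wrist','w2');D=shot('side'); o=env.observe()
print(o['position'],o['tool_rot'])
im=D['img'];cv2.imwrite('pics/s2c.png',cv2.resize(im[200:340,190:310],None,fx=4,fy=4,interpolation=2)[:,:,::-1])
E
```

```text
[0.5222719  0.19879055 0.19514412] [[-9.62510586e-01  4.51308850e-03  2.71206569e-01]
 [-2.71206298e-01  6.83694501e-04 -9.62521001e-01]
 [-4.52936490e-03 -9.99989582e-01  5.65914830e-04]]
```

View pics/w2.png

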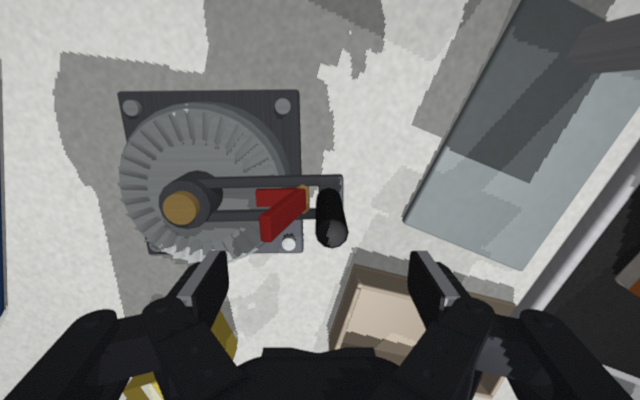

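View pics/s2c.png

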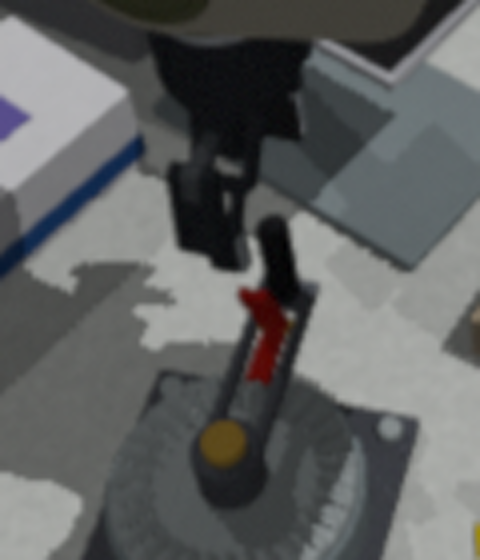

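```bash
python3 - <<'E'
from h import *
W=shot('wrist');o=env.observe();p=np.array(o['position']);R=np.array(o['tool_rot'])
print(p)
print('hub',onz(W,180,209,.102),'handle',onz(W,333,235,.15), onz(W,337,235,.15))
print(proj(W,(.494,.2945,.102)),proj(W,(.5245,.1875,.15)))
print('tips',[proj(W,p+R@np.array([0,.012,s*.043])) for s in(-1,1)])
E
```

```text
[0.52221548 0.19885478 0.1951808 ]
hub [0.49209002 0.29570409 0.102     ] handle [0.523122   0.18924634 0.15      ] [0.52376229 0.18697783 0.15      ]
[182.00236654 207.06984337] [336.51216763 233.6721013 ]
tips [array([228.01461864, 260.17255949]), array([405.31944932, 260.28955198])]
```

Emit:
carry_out --targets '[[[0,-2,0,-25,0,0,0],[0,-2,0,-50,0,0,0],[0,-2,0,-67,0,0,0],[0,-2,0,-67,0,0,0],[0,-1,-3,-67,0,0,0],[0.3,-1,-3,-67,0,0,0],[0.5,-1,-3,-67,0,0,0],[1,-1,-3,-67,0,0,0],[1,-1,-3,-67,0,0,0],[1,-1,-3,-67,0,0,0],[1,-1,-3,-67,0,0,0],[1,-1,-3,-67,0,0,0],[1,-1,-3,-67,0,0,0],[1,-1,-3,-67,0,0,0]]]' --squeeze 50

```text
time_s: 4.38
position: [0.5221, 0.1977, 0.1286]
tool_rot: [[-0.962, 0.008, 0.271], [-0.271, 0.005, -0.962], [-0.009, -1.0, -0.002]]
ft_force: [3.0, 9.5, 4.7]
grip_width: 0.0323
```

```bash
python3 - <<'E'
from h import *
W=shot('wrist','w3');D=shot('side'); o=env.observe()
print(o['position'],o['tool_rot'],o['ft_force'],o['wrist_torque'],o['grip_width'])
im=D['img'];cv2.imwrite('pics/s3c.png',cv2.resize(im[200:340,190:310],None,fx=4,fy=4,interpolation=2)[:,:,::-1])
E
```

```text
[0.52215841 0.19773404 0.12861034] [[-0.96240911  0.00805604  0.27148446]
 [-0.27145302  0.0047897  -0.96243977]
 [-0.00905378 -0.99995608 -0.00242281]] [2.85086097 9.73200004 4.40637624] [ 1.87672946 -0.2729682   0.02992313] 0.03235857947530637
```

View pics/w3.png

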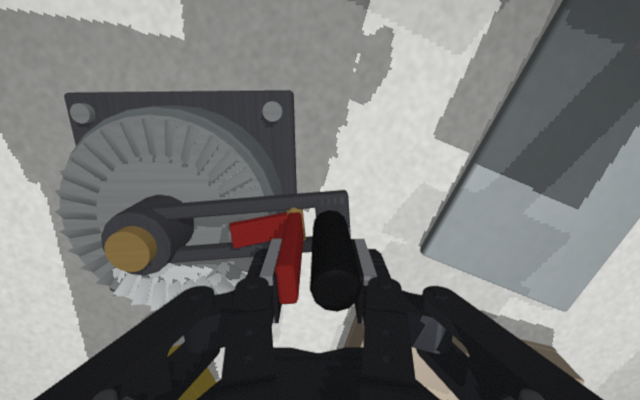

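View pics/s3c.png

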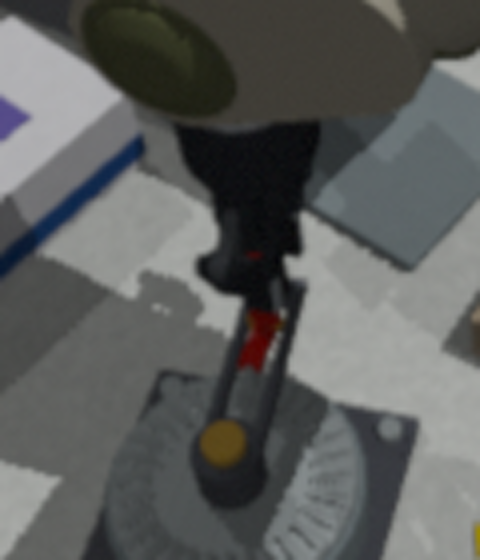

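```bash
cat > arc.py <<'E'
import numpy as np,sys
def arc(th0,r,off,phis):
    t=np.radians(th0); 
    for p in phis:
        a=t+np.radians(p); v=r*np.array([np.cos(a)-np.cos(t),np.sin(a)-np.sin(t)])
        print('[1, %.1f, %.1f, 0, 0, 0, %g],'%(v[0]+off[0],v[1]+off[1],p),end=' ')
    print()
E
python3 -c "
from arc import *
arc(-74.1,103,(.9,1.9),[1,3,6,9,12,16,20,24,28,32,36,40,44,48,52,56,60,63,65,65])"
```

```text
[1, 2.6, 2.4, 0, 0, 0, 1], [1, 6.0, 3.5, 0, 0, 0, 3], [1, 11.1, 5.4, 0, 0, 0, 6], [1, 16.0, 7.5, 0, 0, 0, 9], [1, 20.9, 9.9, 0, 0, 0, 12], [1, 27.1, 13.5, 0, 0, 0, 16], [1, 33.1, 17.5, 0, 0, 0, 20], [1, 38.8, 21.9, 0, 0, 0, 24], [1, 44.1, 26.7, 0, 0, 0, 28], [1, 49.1, 31.9, 0, 0, 0, 32], [1, 53.7, 37.4, 0, 0, 0, 36], [1, 58.0, 43.2, 0, 0, 0, 40], [1, 61.8, 49.3, 0, 0, 0, 44], [1, 65.2, 55.6, 0, 0, 0, 48], [1, 68.1, 62.2, 0, 0, 0, 52], [1, 70.6, 69.0, 0, 0, 0, 56], [1, 72.6, 75.9, 0, 0, 0, 60], [1, 73.8, 81.1, 0, 0, 0, 63], [1, 74.4, 84.7, 0, 0, 0, 65], [1, 74.4, 84.7, 0, 0, 0, 65],
```

Emit:
carry_out --targets '[[[1,2.6,2.4,0,0,0,1],[1,6,3.5,0,0,0,3],[1,11,5.4,0,0,0,6],[1,16,7.5,0,0,0,9],[1,21,9.9,0,0,0,12],[1,27,13.5,0,0,0,16],[1,33,17.5,0,0,0,20],[1,39,22,0,0,0,24],[1,44,26.7,0,0,0,28],[1,49,32,0,0,0,32],[1,53.7,37.4,0,0,0,36],[1,58,43.2,0,0,0,40],[1,61.8,49.3,0,0,0,44],[1,65.2,55.6,0,0,0,48],[1,68,62.2,0,0,0,52],[1,70.6,69,0,0,0,56],[1,72.6,76,0,0,0,60],[1,73.8,81,0,0,0,63],[1,74.4,84.7,0,0,0,65],[1,74.4,84.7,0,0,0,65]]]'

```text
time_s: 6.15
position: [0.5941, 0.2832, 0.1286]
tool_rot: [[-0.157, 0.002, 0.988], [-0.988, 0.004, -0.157], [-0.005, -1.0, 0.001]]
ft_force: [-5.8, 5.1, 8.7]
grip_width: 0.0323
```

```bash
python3 - <<'E'
from h import *
W=shot('wrist','w4');D=shot('side','s4'); o=env.observe()
print(o['position'],np.round(o['tool_rot'],3).tolist(),o['ft_force'],o['wrist_torque'],o['grip_width'],o['q'])
E
```

```text
[0.59405326 0.28249951 0.12864171] [[-0.159, 0.002, 0.987], [-0.987, 0.004, -0.159], [-0.004, -1.0, 0.001]] [-5.7561266   5.45055347  8.26163571] [ 1.26247243  1.5544699  -0.0019005 ] 0.032313009581694606 [15.07671217 38.27168909 66.24211852  0.18987618 75.33549966 24.18672239]
```

View pics/w4.png

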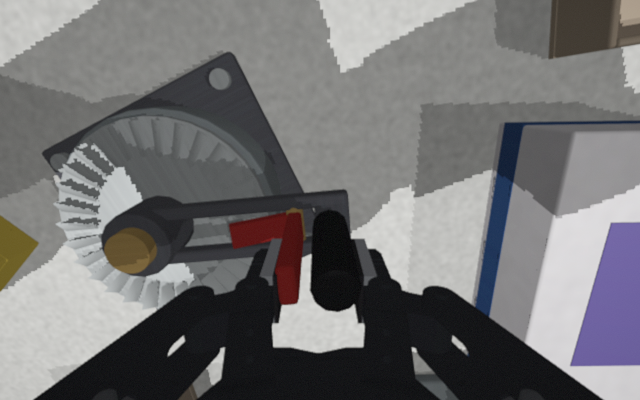

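View pics/s4.png

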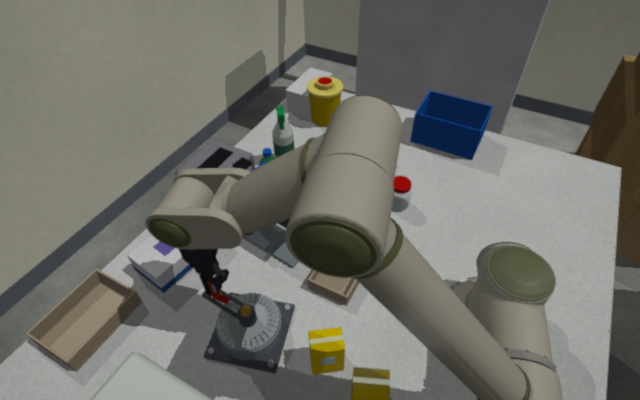

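Pawl lifted, crank turned 65°, small forces. I'll continue to about 112°.

```bash
python3 -c "
from arc import *
arc(-9.1,103,(-1,0),[2,5,9,13,17,21,25,29,33,37,41,44,46,47,47])"
```

```text
[1, -0.5, 3.6, 0, 0, 0, 2], [1, 0.0, 8.9, 0, 0, 0, 5], [1, 0.3, 16.1, 0, 0, 0, 9], [1, 0.1, 23.3, 0, 0, 0, 13], [1, -0.7, 30.4, 0, 0, 0, 17], [1, -1.9, 37.5, 0, 0, 0, 21], [1, -3.6, 44.5, 0, 0, 0, 25], [1, -5.9, 51.3, 0, 0, 0, 29], [1, -8.5, 58.0, 0, 0, 0, 33], [1, -11.7, 64.5, 0, 0, 0, 37], [1, -15.3, 70.7, 0, 0, 0, 41], [1, -18.2, 75.2, 0, 0, 0, 44], [1, -20.3, 78.1, 0, 0, 0, 46], [1, -21.4, 79.6, 0, 0, 0, 47], [1, -21.4, 79.6, 0, 0, 0, 47],
```

Emit:
carry_out --targets '[[[1,-0.5,3.6,0,0,0,2],[1,0,9,0,0,0,5],[1,0.3,16,0,0,0,9],[1,0,23.3,0,0,0,13],[1,-0.7,30.4,0,0,0,17],[1,-2,37.5,0,0,0,21],[1,-3.6,44.5,0,0,0,25],[1,-6,51.3,0,0,0,29],[1,-8.5,58,0,0,0,33],[1,-11.7,64.5,0,0,0,37],[1,-15.3,70.7,0,0,0,41],[1,-18.2,75.2,0,0,0,44],[1,-20.3,78,0,0,0,46],[1,-21.4,79.6,0,0,0,47],[1,-21.4,79.6,0,0,0,47]]]'

```text
time_s: 7.5
position: [0.5717, 0.3615, 0.1287]
tool_rot: [[0.614, -0.0, 0.789], [-0.789, 0.002, 0.614], [-0.002, -1.0, 0.001]]
ft_force: [-7.8, 1.6, 10.3]
grip_width: 0.0324
```

```bash
python3 - <<'E'
from h import *
o=env.observe()
print(o['position'],np.round(o['tool_rot'],3).tolist(),o['ft_force'],o['wrist_torque'],o['grip_width'],o['q'])
E
```

```text
[0.57167456 0.36145442 0.12865407] [[0.614, -0.0, 0.789], [-0.789, 0.002, 0.614], [-0.002, -1.0, 0.001]] [-7.81287161  1.63911945 10.30101581] [-0.04301552  2.00819906  0.00654695] 0.032360493688672776 [ 22.26144136  40.09404015  62.46612316   0.11066332  77.42190202
 -15.67121593]
```

Emit:
carry_out --targets '[[[0,0,0,0,0,0,0],[0,-1,-1,0,0,0,0],[0,-3,-2.5,0,0,0,0],[0,-3,-2.5,0,0,0,0],[0,-3,-2.5,0,0,0,0],[0,-3,-2.5,0,0,0,0],[0,-3,-2.5,0,0,0,0],[0,-3,-2.5,0,0,0,0],[0,-3,-2.5,0,0,0,0],[0,-3,-2.5,0,0,0,0],[0,-3,-2.5,0,0,0,0],[0,-3,-2.5,0,0,0,0]]]'

```text
time_s: 8.5
position: [0.57, 0.3577, 0.1254]
tool_rot: [[0.612, -0.0, 0.791], [-0.791, -0.0, 0.612], [-0.0, -1.0, -0.0]]
ft_force: [-0.3, -0.8, 0.6]
grip_width: 0.0852
```

```bash
python3 - <<'E'
from h import *
W=shot('wrist','w5');D=shot('side','s5'); o=env.observe()
print(o['position'],np.round(o['tool_rot'],3).tolist(),o['ft_force'],o['wrist_torque'],o['grip_width'])
E
```

```text
[0.57003822 0.35768549 0.12543707] [[0.612, 0.0, 0.791], [-0.791, 0.0, 0.612], [-0.0, -1.0, 0.0]] [0.00201484 0.72485767 0.26782423] [-0.01220971 -0.07184138  0.03396314] 0.08535221434636321
```

View pics/w5.png

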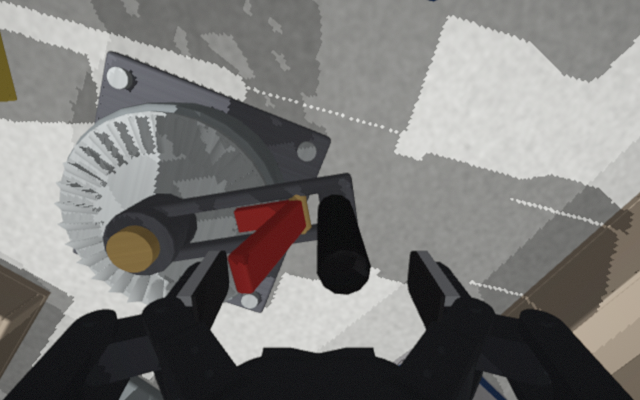

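Released: the lever sprang back and the fingers are open around it. I'll rise clear, so that the "let go" is certain, and measure the new angle.

Emit:
carry_out --targets '[[[0,0,0,30,0,0,0],[0,0,0,63,0,0,0],[0,0,0,63,0,0,0],[0,0,0,63,0,0,0],[0,0,0,63,0,0,0],[0,0,0,63,0,0,0],[0,0,0,63,0,0,0]]]'

```text
time_s: 9.18
position: [0.5697, 0.3575, 0.1871]
tool_rot: [[0.612, -0.002, 0.791], [-0.791, -0.001, 0.612], [-0.001, -1.0, -0.002]]
ft_force: [0.2, -0.8, -0.4]
grip_width: 0.0854
```

```bash
python3 - <<'E'
from h import *
W=shot('wrist','w6');D=shot('side','s6'); o=env.observe();np.savez('w6.npz',R=W['R'],t=W['t'])
print(o['position'],np.round(o['tool_rot'],3).tolist())
E
```

```text
[0.56986901 0.3575492  0.18748861] [[0.612, -0.001, 0.791], [-0.791, -0.001, 0.612], [-0.0, -1.0, -0.002]]
```

View pics/w6.png

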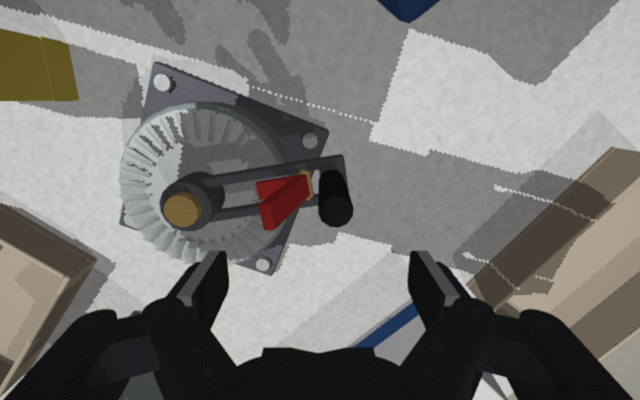

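View pics/s6.png

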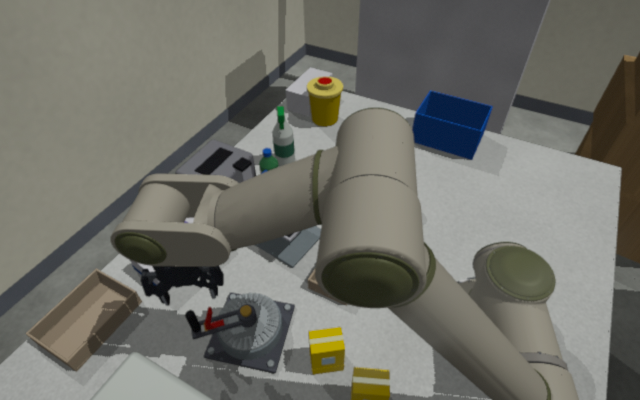

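```bash
python3 - <<'E'
from h import *
W=shot('wrist');D=shot('side')
a=onz(W,182,211,.102);b=onz(W,338,214,.15);print(a,b)
print('side hub',onz(D,246,312,.102),'handle',onz(D,192,315,.15),tri(W,(338,214),D,(192,315)))
v=b-a;print(np.hypot(*v[:2]),np.degrees(np.arctan2(v[1],v[0])))
E
python3 - <<'E'
import cv2
im=cv2.imread('pics/s6.png');cv2.imwrite('pics/s6c.png',cv2.resize(im[280:380,170:310],None,fx=5,fy=5,interpolation=2))
E
```

```text
[0.49204067 0.29700821 0.102     ] [0.56766409 0.37582617 0.15      ]
side hub [0.48705352 0.29938208 0.102     ] handle [0.55972241 0.37576205 0.15      ] [0.57566542 0.36779638 0.12196632]
0.10922990032238117 46.18496556645996
```

View pics/s6c.png

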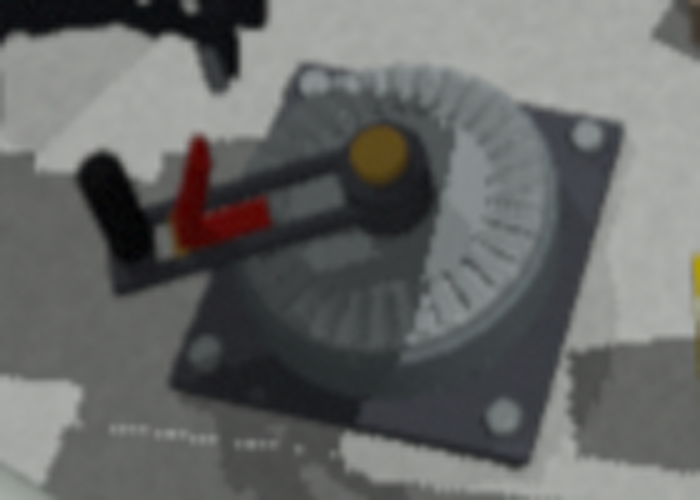

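Emit:
carry_out --targets '[[[0,-5,6,0,0,0,5],[0,-9,11,0,0,0,8.5],[0,-9,11,0,0,0,8.5],[0,-9,11,-30,0,0,8.5],[0,-9,11,-59,0,0,8.5],[0,-9,11,-59,0,0,8.5],[0,-7,13,-59,0,0,8.5],[0.3,-7,13,-59,0,0,8.5],[0.5,-7,13,-59,0,0,8.5],[1,-7,13,-59,0,0,8.5],[1,-7,13,-59,0,0,8.5],[1,-7,13,-59,0,0,8.5],[1,-7,13,-59,0,0,8.5],[1,-7,13,-59,0,0,8.5],[1,-7,13,-59,0,0,8.5],[1,-7,13,-59,0,0,8.5]]]'

```text
time_s: 10.72
position: [0.5629, 0.3712, 0.1323]
tool_rot: [[0.723, 0.002, 0.691], [-0.691, 0.001, 0.723], [0.0, -1.0, 0.002]]
ft_force: [-4.5, 0.3, 5.1]
grip_width: 0.0321
```

```bash
python3 - <<'E'
from h import *
W=shot('wrist','w7'); o=env.observe()
print(o['position'],np.round(o['tool_rot'],3).tolist(),o['ft_force'],o['wrist_torque'],o['grip_width'])
from arc import *
arc(46.2,103,(0,0),[2,5,9,13,17,21,25,29,33,37,41,45,49,52,54,54])
E
```

```text
[0.56288132 0.37117531 0.13229515] [[0.723, 0.002, 0.691], [-0.691, 0.001, 0.723], [0.0, -1.0, 0.002]] [-5.60829954  0.42650476  5.57493534] [-0.38964835  1.11307083  0.21693976] 0.03225686086170864
[1, -2.6, 2.4, 0, 0, 0, 2], [1, -6.8, 5.9, 0, 0, 0, 5], [1, -12.5, 10.2, 0, 0, 0, 9], [1, -18.6, 14.1, 0, 0, 0, 13], [1, -24.9, 17.6, 0, 0, 0, 17], [1, -31.4, 20.6, 0, 0, 0, 21], [1, -38.1, 23.2, 0, 0, 0, 25], [1, -45.0, 25.2, 0, 0, 0, 29], [1, -52.0, 26.8, 0, 0, 0, 33], [1, -59.1, 27.9, 0, 0, 0, 37], [1, -66.3, 28.5, 0, 0, 0, 41], [1, -73.4, 28.6, 0, 0, 0, 45], [1, -80.6, 28.2, 0, 0, 0, 49], [1, -86.0, 27.6, 0, 0, 0, 52], [1, -89.5, 27.0, 0, 0, 0, 54], [1, -89.5, 27.0, 0, 0, 0, 54],
```

View pics/w7.png

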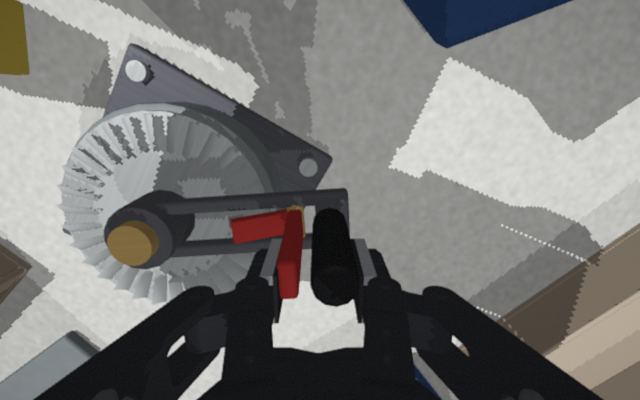

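Fresh grip is good, with the lever squeezed home. Continuing the descent.

Emit:
carry_out --targets '[[[1,-2.6,2.4,0,0,0,2],[1,-6.8,6,0,0,0,5],[1,-12.5,10.2,0,0,0,9],[1,-18.6,14,0,0,0,13],[1,-25,17.6,0,0,0,17],[1,-31.4,20.6,0,0,0,21],[1,-38,23.2,0,0,0,25],[1,-45,25.2,0,0,0,29],[1,-52,26.8,0,0,0,33],[1,-59,28,0,0,0,37],[1,-66.3,28.5,0,0,0,41],[1,-73.4,28.6,0,0,0,45],[1,-80.6,28.2,0,0,0,49],[1,-86,27.6,0,0,0,52],[1,-89.5,27,0,0,0,54],[1,-89.5,27,0,0,0,54]]]'

```text
time_s: 12.1
position: [0.4729, 0.3976, 0.1323]
tool_rot: [[0.984, 0.002, -0.181], [0.181, -0.0, 0.984], [0.001, -1.0, -0.0]]
ft_force: [-3.6, -2.2, 4.8]
grip_width: 0.0323
```

```bash
python3 - <<'E'
from h import *
o=env.observe()
print(o['position'],np.round(o['tool_rot'],3).tolist(),o['ft_force'],o['wrist_torque'],o['grip_width'],o['q'])
from arc import *
arc(100.2,103,(0,0),[2,5,9,13,17,21,25,29,33,37,40,43,45,46,47,48])
E
```

```text
[0.47289171 0.39755445 0.13228518] [[0.984, 0.002, -0.181], [0.181, -0.0, 0.984], [0.001, -1.0, -0.0]] [-3.64311618 -2.20852426  4.76488795] [-0.79493046  0.48359474  0.1962353 ] 0.03227966510412171 [ 2.91061642e+01  3.44358464e+01  7.33615718e+01 -4.52947258e-02
  7.21280283e+01 -7.12890561e+01]
[1, -3.5, -0.7, 0, 0, 0, 2], [1, -8.8, -2.0, 0, 0, 0, 5], [1, -15.6, -4.1, 0, 0, 0, 9], [1, -22.3, -6.7, 0, 0, 0, 13], [1, -28.8, -9.8, 0, 0, 0, 17], [1, -35.1, -13.3, 0, 0, 0, 21], [1, -41.1, -17.2, 0, 0, 0, 25], [1, -46.9, -21.6, 0, 0, 0, 29], [1, -52.3, -26.3, 0, 0, 0, 33], [1, -57.3, -31.4, 0, 0, 0, 37], [1, -60.9, -35.4, 0, 0, 0, 40], [1, -64.2, -39.7, 0, 0, 0, 43], [1, -66.3, -42.6, 0, 0, 0, 45], [1, -67.4, -44.1, 0, 0, 0, 46], [1, -68.3, -45.6, 0, 0, 0, 47], [1, -69.3, -47.1, 0, 0, 0, 48],
```

Emit:
carry_out --targets '[[[1,-3.5,-0.7,0,0,0,2],[1,-8.8,-2,0,0,0,5],[1,-15.6,-4,0,0,0,9],[1,-22.3,-6.7,0,0,0,13],[1,-28.8,-9.8,0,0,0,17],[1,-35,-13.3,0,0,0,21],[1,-41,-17.2,0,0,0,25],[1,-47,-21.6,0,0,0,29],[1,-52.3,-26.3,0,0,0,33],[1,-57.3,-31.4,0,0,0,37],[1,-61,-35.4,0,0,0,40],[1,-64.2,-39.7,0,0,0,43],[1,-66.3,-42.6,0,0,0,45],[1,-67.4,-44,0,0,0,46],[1,-68.3,-45.6,0,0,0,47],[1,-69.3,-47,0,0,0,48],[1,-69.3,-47,0,0,0,48],[1,-69.3,-47,0,0,0,48],[1,-69.3,-47,0,0,0,48]]]'

```text
time_s: 13.68
position: [0.4069, 0.3547, 0.1324]
tool_rot: [[0.527, 0.009, -0.85], [0.85, 0.011, 0.527], [0.014, -1.0, -0.002]]
ft_force: [4.3, 20.9, -3.2]
grip_width: 0.0321
```

```bash
python3 - <<'E'
from h import *
o=env.observe();R=np.array(o['tool_rot'])
print(o['position'],np.degrees(np.arctan2(R[1,2],R[0,2])),o['ft_force'],o['wrist_torque'],o['grip_width'],o['q'])
shot('wrist','w8');shot('scene','sc8')
E
```

```text
[0.40685995 0.35474957 0.13242062] 148.20197248364326 [ 4.28410389 20.9244328  -3.23813659] [ 3.08191868 -0.72101667 -0.1151786 ] 0.0321391323283343 [  28.37988367   27.37014417   87.12517607    0.33018598   64.74246494
 -119.96183859]
```

View pics/w8.png

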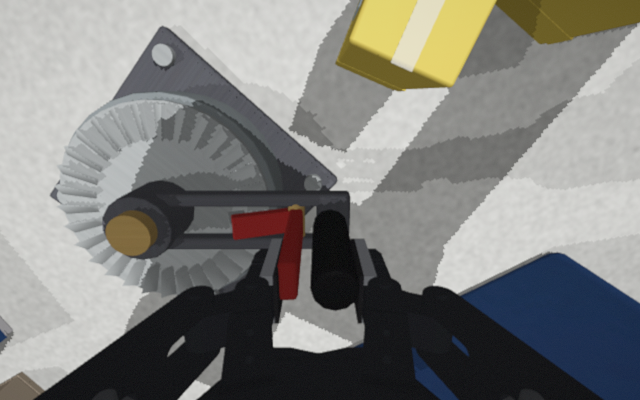

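View pics/sc8.png

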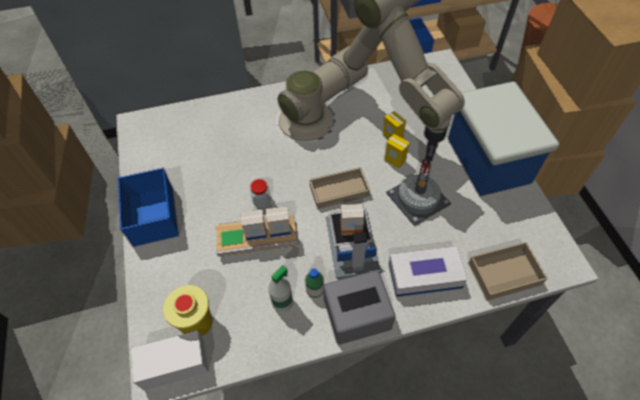

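Resistance rose to 21 N at the firm stop and the scene shows the platform down with the carton on it. Easing off, opening and rising.

Emit:
carry_out --targets '[[[1,1,2,0,0,0,0],[1,1,2,0,0,0,0],[0,1,2,0,0,0,0],[0,1,2,0,0,0,0],[0,3,1,0,0,0,0],[0,3,1,0,0,0,0],[0,3,1,0,0,0,0],[0,3,1,0,0,0,0],[0,3,1,40,0,0,0],[0,3,1,80,0,0,0],[0,3,1,120,0,0,0],[0,3,1,160,0,0,0],[0,3,1,180,0,0,0],[0,3,1,180,0,0,0],[0,3,1,180,0,0,0]]]'

```text
time_s: 15.03
position: [0.4072, 0.3517, 0.31]
tool_rot: [[0.526, 0.001, -0.85], [0.85, 0.001, 0.526], [0.001, -1.0, -0.001]]
ft_force: [0.9, 0.3, -1.7]
grip_width: 0.0854
```

```bash
python3 - <<'E'
from h import *
o=env.observe();R=np.array(o['tool_rot'])
print(o['time_s'],o['position'],np.degrees(np.arctan2(R[1,2],R[0,2])),o['ft_force'],o['grip_width'],o['q'])
W=shot('wrist','w9');S=shot('scene','sc9');D=shot('side','s9')
def c(im,x,y,w,h,k,n): cv2.imwrite('pics/%s.png'%n,cv2.resize(im[y:y+h,x:x+w,::-1],None,fx=k,fy=k,interpolation=cv2.INTER_CUBIC))
c(S['img'],200,160,260,120,3,'c91'); c(D['img'],220,150,200,150,4,'c93')
E
```

```text
15.0333 [0.40716256 0.35168412 0.31000719] 148.26277768717082 [ 0.88547477  0.33702172 -1.66065704] 0.08540152741501471 [ 2.82015151e+01  1.85903625e+01  6.98912396e+01  5.24810666e-03
  9.14230399e+01 -1.20061160e+02]
```

View pics/w9.png

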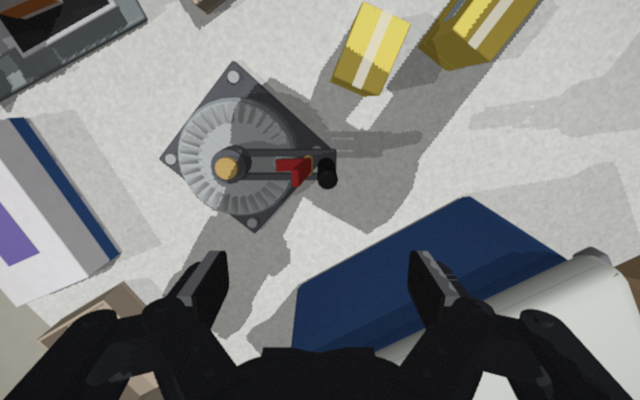

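View pics/c91.png

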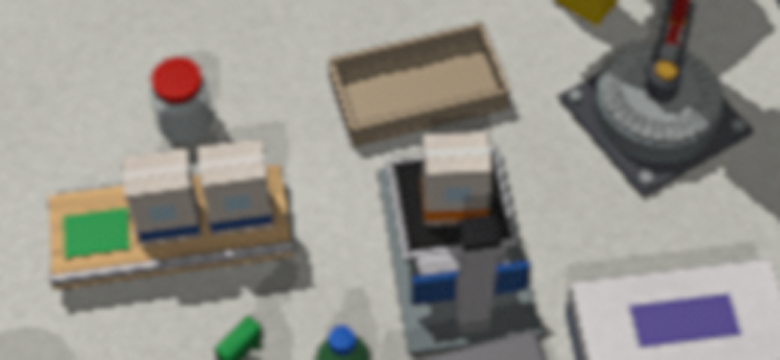

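View pics/c93.png

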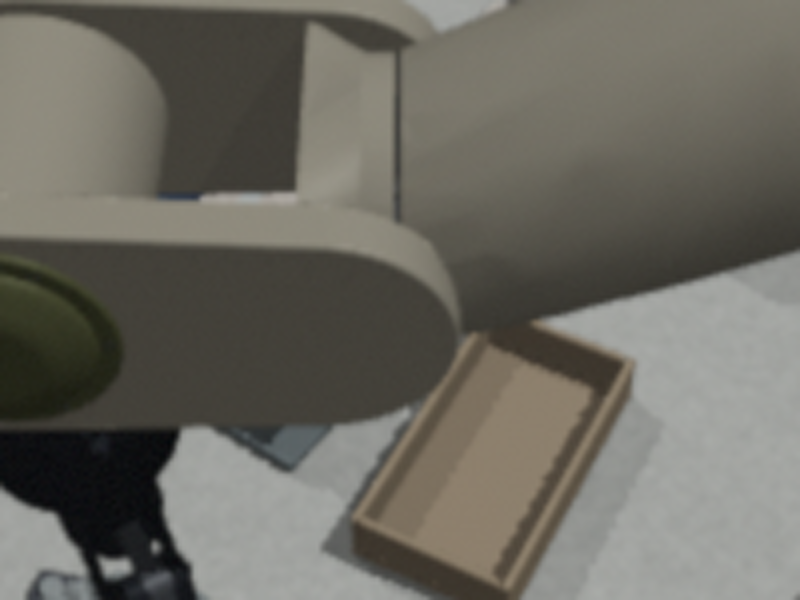

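Emit:
carry_out --targets '[[[0,10,-22,20,0,0,-7],[0,20,-44,20,0,0,-14],[0,30,-65,20,0,0,-21],[0,40,-87,20,0,0,-28],[0,50,-109,20,0,0,-35],[0,60,-130,20,0,0,-42],[0,70,-152,20,0,0,-49],[0,80,-174,20,0,0,-56],[0,90,-196,20,0,0,-63],[0,100,-217,20,0,0,-70],[0,110,-239,20,0,0,-77],[0,120,-261,20,0,0,-84],[0,130,-283,20,0,0,-91],[0,140,-304,20,0,0,-98],[0,150,-326,20,0,0,-105],[0,155,-337,20,0,0,-112],[0,155,-337,20,0,0,-119],[0,155,-337,20,0,0,-126],[0,155,-337,20,0,0,-133],[0,155,-337,20,0,0,-140]]]'

```text
time_s: 16.85
position: [0.5621, 0.0145, 0.3278]
tool_rot: [[0.137, -0.003, 0.991], [-0.991, 0.001, 0.137], [-0.001, -1.0, -0.003]]
ft_force: [-0.1, 0.3, -0.2]
grip_width: 0.0856
```

Emit:
carry_out --targets '[[[0,0,0,0,0,0,-7],[0,0,0,0,0,0,-14],[0,0,0,0,0,0,-21],[0,0,0,0,0,0,-23],[0,0,0,0,0,0,-23]]]'

```text
time_s: 17.27
position: [0.5621, 0.0147, 0.328]
tool_rot: [[-0.256, -0.003, 0.967], [-0.967, 0.001, -0.256], [0.0, -1.0, -0.003]]
ft_force: [-0.2, 0.4, -0.9]
grip_width: 0.085
```

```bash
python3 - <<'E'
from h import *
o=env.observe();R=np.array(o['tool_rot'])
print(o['time_s'],o['position'],np.degrees(np.arctan2(R[1,2],R[0,2])),o['ft_force'],o['grip_width'],o['q'])
W=shot('wrist','w10');D=shot('side','s10')
def c(im,x,y,w,h,k,n): cv2.imwrite('pics/%s.png'%n,cv2.resize(im[y:y+h,x:x+w,::-1],None,fx=k,fy=k,interpolation=cv2.INTER_CUBIC))
c(D['img'],210,150,200,150,4,'c103')
E
```

```text
17.2667 [0.56207118 0.01466536 0.32802036] -14.811477894314137 [-0.21070727  0.37034881 -0.93434464] 0.08498965802499861 [-1.05688976e+01  2.08698650e+01  6.35566319e+01  2.54168202e-03
  9.57290797e+01  4.24281842e+00]
```

View pics/w10.png

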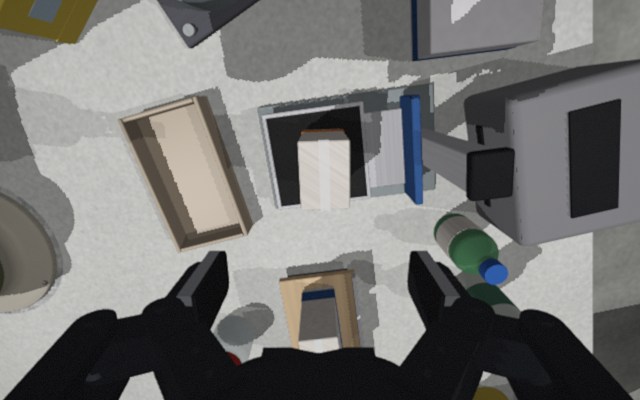

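View pics/c103.png

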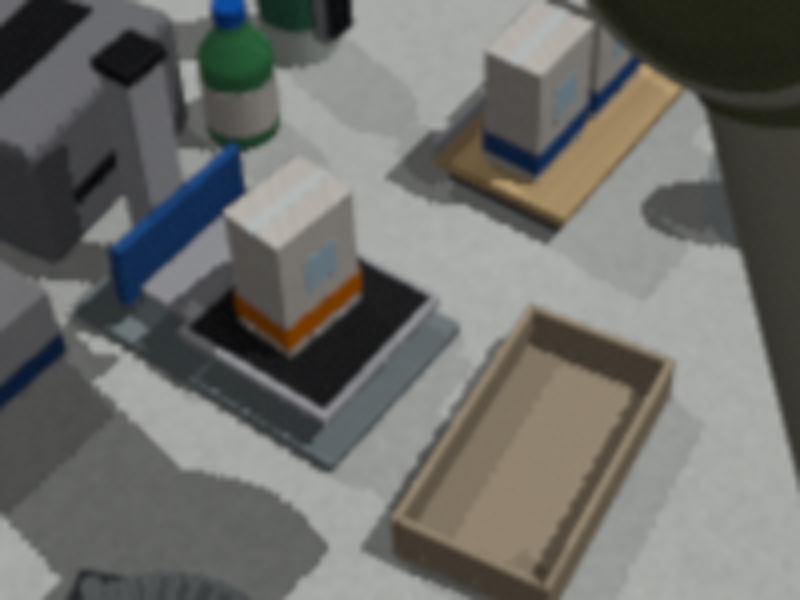

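```bash
python3 - <<'E'
from h import *
W=shot('wrist');D=shot('side')
def quad(n,d,ps,z):
    q=np.array([onz(d,*p,z)[:2] for p in ps]); print(n,q.mean(0).round(4),'edges',[(np.linalg.norm(q[(i+1)%4]-q[i]).round(4),np.degrees(np.arctan2(*(q[(i+1)%4]-q[i])[::-1])).round(1)) for i in range(4)])
quad('W',W,((298,139),(349,138),(350,208),(300,209)),.154)
c3=lambda u,v:(210+(u+.5)/4-.5,150+(v+.5)/4-.5)
quad('D',D,[c3(*p) for p in((224,212),(302,157),(354,192),(278,250))],.154)
im=W['img'];cv2.imwrite('pics/w10c.png',cv2.resize(im[90:230,240:440],None,fx=4,fy=4,interpolation=2)[:,:,::-1])
E
```

```text
W [0.5678 0.0169] edges [(np.float64(0.0484), np.float64(-13.5)), (np.float64(0.0706), np.float64(-102.1)), (np.float64(0.0509), np.float64(166.6)), (np.float64(0.0707), np.float64(75.9))]
D [0.567  0.0154] edges [(np.float64(0.0683), np.float64(-105.2)), (np.float64(0.0483), np.float64(165.8)), (np.float64(0.0678), np.float64(75.9)), (np.float64(0.0497), np.float64(-13.6))]
```

View pics/w10c.png

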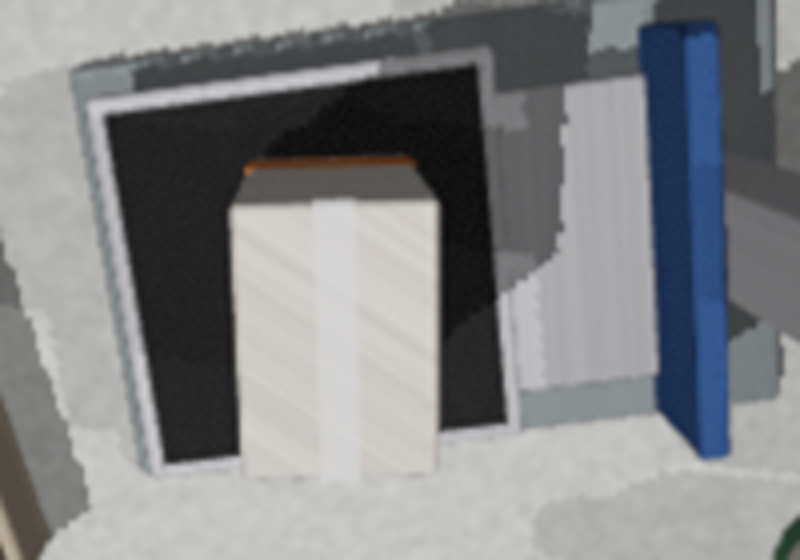

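Emit:
carry_out --targets '[[[0,5.5,2,-20,0,0,1],[0,5.5,2,-60,0,0,1],[0,5.5,2,-100,0,0,1],[0,5.5,2,-130,0,0,1],[0,5.5,2,-160,0,0,1],[0,5.5,2,-185,0,0,1],[0,5.5,2,-205,0,0,1],[0,5.5,2,-205,0,0,1],[0,5.5,2,-205,0,0,1]]]'

```text
time_s: 18.22
position: [0.5676, 0.0167, 0.1242]
tool_rot: [[-0.237, -0.002, 0.972], [-0.972, 0.0, -0.237], [0.0, -1.0, -0.002]]
ft_force: [-0.9, 0.3, 0.7]
grip_width: 0.0854
```

```bash
python3 - <<'E'
from h import *
o=env.observe();R=np.array(o['tool_rot'])
print(o['time_s'],o['position'],np.degrees(np.arctan2(R[1,2],R[0,2])),o['ft_force'],o['grip_width'])
W=shot('wrist','w11')
E
```

```text
18.2167 [0.56763535 0.01665882 0.12417385] -13.707320537941323 [-0.9271866   0.29476594  0.68303254] 0.08543924331837251
```

View pics/w11.png

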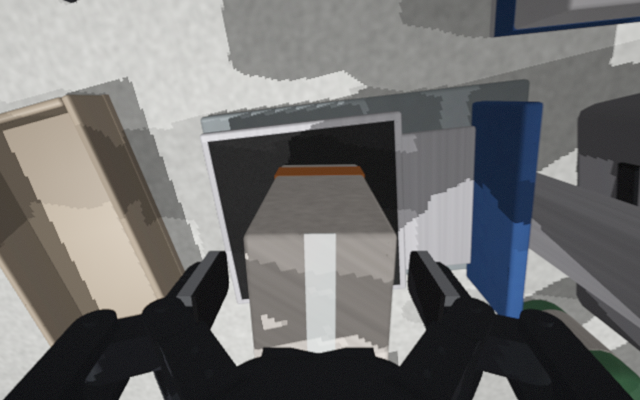

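Emit:
carry_out --targets '[[[0.3,0,0,0,0,0,0],[0.5,0,0,0,0,0,0],[1,0,0,0,0,0,0],[1,0,0,0,0,0,0],[1,0,0,0,0,0,0],[1,0,0,0,0,0,0],[1,0,0,0,0,0,0],[1,0,0,0,0,0,0],[1,0,0,5,0,0,0],[1,0,0,15,0,0,0],[1,0,0,30,0,0,0],[1,0,0,50,0,0,0],[1,0,0,75,0,0,0],[1,0,0,100,0,0,0],[1,0,0,125,0,0,0],[1,0,0,150,0,0,0],[1,0,0,165,0,0,0],[1,0,0,170,0,0,0],[1,0,0,170,0,0,0]]]' --squeeze 40

```text
time_s: 19.85
position: [0.5678, 0.0167, 0.2957]
tool_rot: [[-0.237, 0.002, 0.971], [-0.971, -0.0, -0.237], [-0.0, -1.0, 0.002]]
ft_force: [-0.1, -0.2, -1.4]
grip_width: 0.0494
```

```bash
python3 - <<'E'
from h import *
o=env.observe();R=np.array(o['tool_rot'])
print(o['time_s'],o['position'],np.degrees(np.arctan2(R[1,2],R[0,2])),o['ft_force'],o['grip_width'])
W=shot('wrist','w12');S=shot('scene','sc12');D=shot('side','s12')
def c(im,x,y,w,h,k,n): cv2.imwrite('pics/%s.png'%n,cv2.resize(im[y:y+h,x:x+w,::-1],None,fx=k,fy=k,interpolation=cv2.INTER_CUBIC))
c(S['img'],200,170,130,100,6,'c12')
E
```

```text
19.85 [0.56777451 0.01668848 0.29569333] -13.732107787462414 [-0.0661718  -0.17125588 -1.39728122] 0.04935845178309625
```

View pics/w12.png

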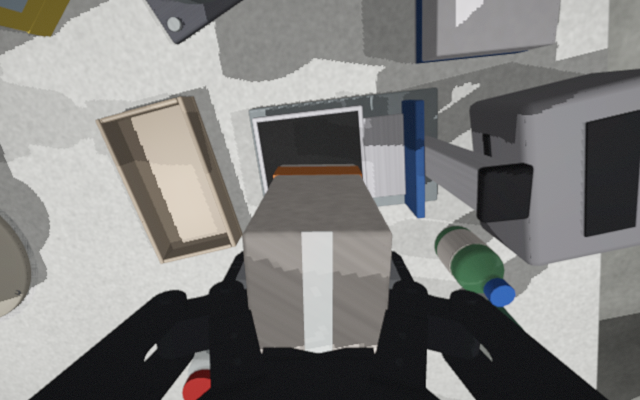

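View pics/c12.png

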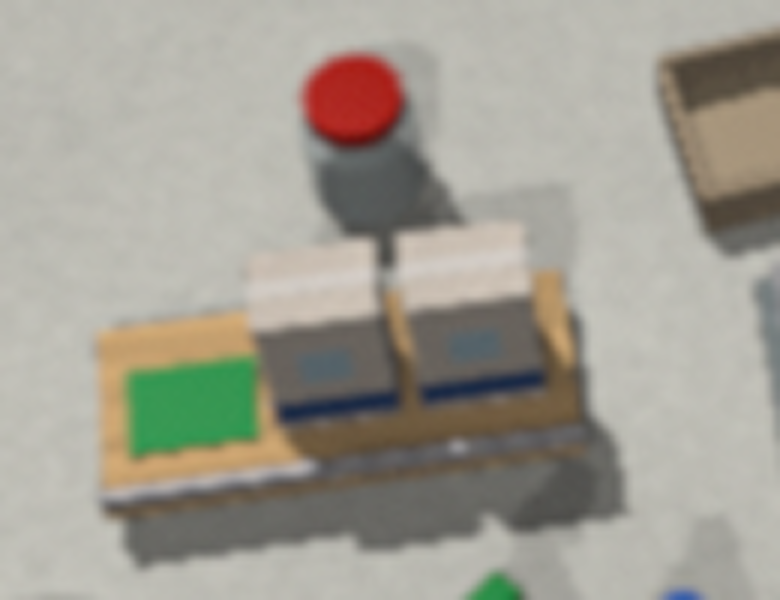

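View pics/s12.png

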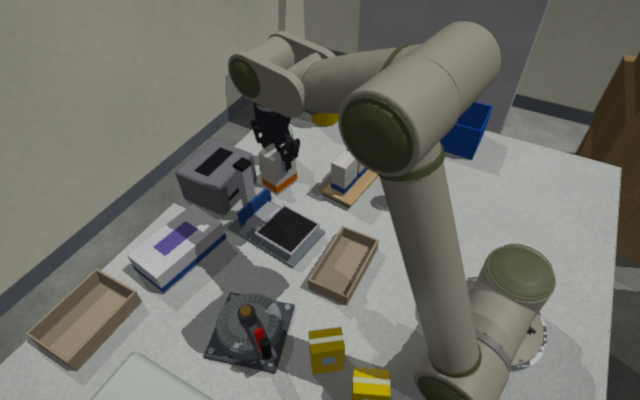

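Emit:
carry_out --targets '[[[1,-2,-10,0,0,0,1],[1,-6,-30,0,0,0,2],[1,-12,-60,0,0,0,3],[1,-18,-90,0,0,0,4],[1,-25,-125,0,0,0,5],[1,-32,-160,0,0,0,5],[1,-39,-195,0,0,0,5],[1,-46,-230,0,0,0,5],[1,-53,-265,0,0,0,5],[1,-60,-300,0,0,0,5],[1,-67,-335,0,0,0,5],[1,-74,-370,0,0,0,5],[1,-81,-405,0,0,0,5],[1,-87,-435,0,0,0,5],[1,-92,-460,0,0,0,5],[1,-96,-478,0,0,0,5],[1,-98,-487,0,0,0,5],[1,-98,-487,0,0,0,5],[1,-98,-487,0,0,0,5]]]'

```text
time_s: 21.58
position: [0.4699, -0.4698, 0.2935]
tool_rot: [[-0.152, -0.001, 0.988], [-0.988, 0.002, -0.152], [-0.002, -1.0, -0.001]]
ft_force: [0.2, 0.4, -1.7]
grip_width: 0.0494
```

```bash
python3 - <<'E'
from h import *
o=env.observe();R=np.array(o['tool_rot'])
print(o['time_s'],o['position'],np.degrees(np.arctan2(R[1,2],R[0,2])),o['ft_force'],o['grip_width'],o['q'])
d=shot('wrist','w13')
i=cv2.cvtColor(d['img'],cv2.COLOR_RGB2HSV); m=cv2.inRange(i,(45,120,40),(80,255,255)); cs,_=cv2.findContours(m,0,2)
for c in cs:
    if cv2.contourArea(c)>100:
        r=cv2.minAreaRect(c); b=cv2.boxPoints(r); q=np.array([onz(d,*p,.032)[:2] for p in b]); print(r,q.mean(0),q.round(4).tolist())
E
```

```text
21.5833 [ 0.46987201 -0.46978468  0.29354093] -8.736945005025891 [ 0.15250017  0.42299428 -1.6885446 ] 0.04935899092930823 [-5.51879024e+01  3.29859433e+01  4.87615699e+01  2.07708201e-02
  9.83537695e+01 -4.64479160e+01]
((318.4999694824219, 85.49999237060547), (64.99998474121094, 46.99999237060547), 90.0) [ 0.48281882 -0.38159501] [[0.4619, -0.342], [0.5147, -0.3502], [0.5054, -0.4214], [0.4494, -0.4128]]
```

View pics/w13.png

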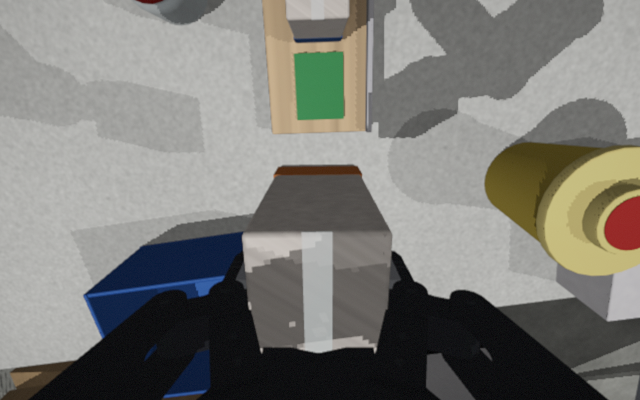

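Emit:
carry_out --targets '[[[1,2,10,0,0,0,0],[1,5,30,0,0,0,0],[1,8,55,0,0,0,0],[1,11,75,0,0,0,0],[1,13,86,0,0,0,0],[1,13,88,-10,0,0,0],[1,13,88,-25,0,0,0],[1,13,88,-45,0,0,0],[1,13,88,-55,0,0,0],[1,13,88,-55,0,0,0],[1,13,88,-55,0,0,0]]]'

```text
time_s: 22.55
position: [0.4829, -0.3821, 0.2397]
tool_rot: [[-0.152, -0.0, 0.988], [-0.988, 0.0, -0.152], [-0.0, -1.0, -0.0]]
ft_force: [0.1, 0.2, -1.8]
grip_width: 0.0496
```

```bash
python3 - <<'E'
from h import *
o=env.observe();R=np.array(o['tool_rot'])
print(o['time_s'],o['position'],np.degrees(np.arctan2(R[1,2],R[0,2])),o['ft_force'],o['grip_width'])
W=shot('wrist','w14');D=shot('side')
cv2.imwrite('pics/s14c.png',cv2.resize(D['img'][80:220,300:440],None,fx=4,fy=4,interpolation=2)[:,:,::-1])
p=np.array(o['position']);S=shot('scene','sc14')
cv2.imwrite('pics/sc14c.png',cv2.resize(S['img'][150:280,190:330],None,fx=4,fy=4,interpolation=2)[:,:,::-1])
E
```

```text
22.55 [ 0.48291639 -0.38206451  0.23973826] -8.718685775093672 [ 0.12069558  0.24304233 -1.77178207] 0.04960455180555097
```

View pics/w14.png

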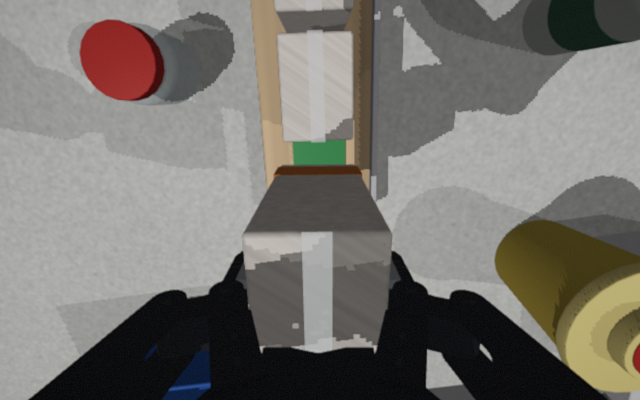

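View pics/sc14c.png

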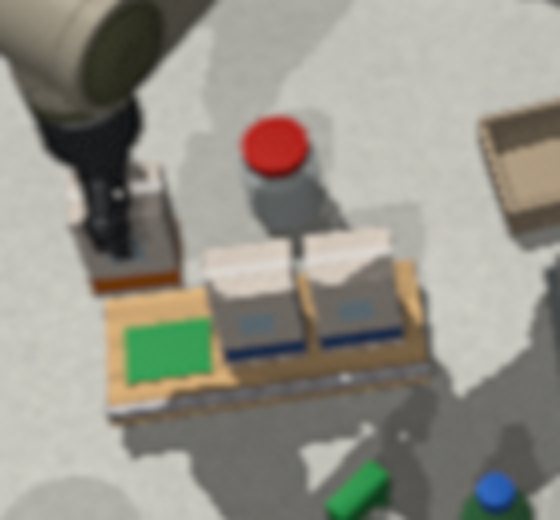

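```bash
python3 - <<'E'
from h import *
W=shot('wrist');o=env.observe();R=np.array(o['tool_rot']);p=np.array(o['position'])
zb=p[2]-.080
for n,u,v,z in(('B top near L',282,141,.142),('B top near R',351,138,.142),('B top far L',277,32,.142),('B top far R',351,32,.142),('C bot L',274,174,zb),('C bot R',362,174,zb)):
    q=onz(W,u,v,z); print(n,(R.T@(q-p))[[0,2]].round(4),q.round(4))
E
```

```text
B top near L [-0.0465 -0.0264] [ 0.464  -0.3327  0.142 ]
B top near R [-0.0486  0.0224] [ 0.5126 -0.3381  0.142 ]
B top far L [-0.1159 -0.0272] [ 0.4738 -0.264   0.142 ]
B top far R [-0.1159  0.0202] [ 0.5207 -0.2712  0.142 ]
C bot L [-0.027  -0.0304] [ 0.4571 -0.3514  0.1605]
C bot R [-0.027   0.0285] [ 0.5154 -0.3604  0.1605]
```

Mat (0.483, -0.382), tool square to it, and a gap of about 12 mm to the neighbour. Lowering.

Emit:
carry_out --targets '[[[1,0,0,-10,0,0,0],[1,-0.5,0,-25,0,0,0],[1,-0.5,0,-45,0,0,0],[1,-0.5,0,-65,0,0,0],[1,-0.5,0,-85,0,0,0],[1,-0.5,0,-100,0,0,0],[1,-0.5,0,-110,0,0,0],[1,-0.5,0,-116,0,0,0],[1,-0.5,0,-120,0,0,0],[1,-0.5,0,-123,0,0,0],[1,-0.5,0,-125,0,0,0],[1,-0.5,0,-126,0,0,0],[1,-0.5,0,-126,0,0,0]]]'

```text
time_s: 23.83
position: [0.4823, -0.3825, 0.1137]
tool_rot: [[-0.152, 0.0, 0.988], [-0.988, -0.0, -0.152], [0.0, -1.0, 0.0]]
ft_force: [0.5, 0.4, -1.9]
grip_width: 0.0496
```

```bash
python3 - <<'E'
from h import *
o=env.observe();R=np.array(o['tool_rot'])
print(o['time_s'],o['position'],np.degrees(np.arctan2(R[1,2],R[0,2])),o['ft_force'],o['grip_width'])
W=shot('wrist','w15')
E
```

```text
23.8333 [ 0.48233175 -0.38245481  0.11371825] -8.737758559423265 [ 0.54383608  0.36104425 -1.85735226] 0.049610129644085676
```

View pics/w15.png

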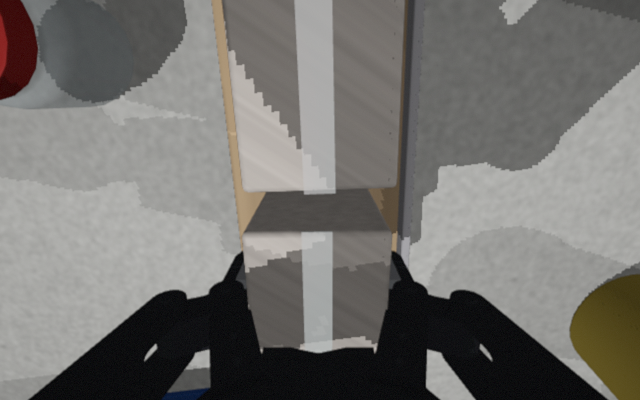

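Well lined up with its neighbour and not yet touching the mat. I'll go down in 0.5 mm steps until contact.

Emit:
carry_out --targets '[[[1,0,0,-0.5,0,0,0],[1,0,0,-1,0,0,0],[1,0,0,-1.5,0,0,0],[1,0,0,-1.5,0,0,0],[1,0,0,-1.5,0,0,0]]]'

```text
time_s: 24.3
position: [0.4824, -0.3826, 0.1132]
tool_rot: [[-0.152, 0.001, 0.988], [-0.988, -0.001, -0.152], [0.001, -1.0, 0.001]]
ft_force: [-1.5, 1.3, 7.5]
grip_width: 0.0498
```

Emit:
carry_out --targets '[[[1,0,0,-0.5,0,0,0],[1,0,0,-1,0,0,0],[1,0,0,-1,0,0,0]]]'

```text
time_s: 24.55
position: [0.4824, -0.3826, 0.1132]
tool_rot: [[-0.152, 0.001, 0.988], [-0.988, -0.002, -0.152], [0.002, -1.0, 0.001]]
ft_force: [-2.6, 3.0, 14.7]
grip_width: 0.0496
```

Contact is clear (7.5 to 15 N). Backing off 1.5 mm of command, then opening slowly.

Emit:
carry_out --targets '[[[1,0,0,1.5,0,0,0],[1,0,0,1.5,0,0,0],[0.4,0,0,1.5,0,0,0],[0.2,0,0,1.5,0,0,0],[0,0,0,1.5,0,0,0],[0,0,0,1.5,0,0,0],[0,0,0,1.5,0,0,0],[0,0,0,1.5,0,0,0],[0,0,0,1.5,0,0,0],[0,0,0,15,0,0,0],[0,0,0,40,0,0,0],[0,0,0,70,0,0,0],[0,0,0,110,0,0,0],[0,0,0,150,0,0,0],[0,0,0,180,0,0,0],[0,0,0,180,0,0,0]]]'

```text
time_s: 25.88
position: [0.4832, -0.3833, 0.2981]
tool_rot: [[-0.152, 0.008, 0.988], [-0.988, -0.009, -0.152], [0.008, -1.0, 0.009]]
ft_force: [0.6, -0.3, 0.9]
grip_width: 0.0856
```

Emit:
carry_out --targets '[[[0,-5,-30,0,0,0,0],[0,-10,-65,0,0,0,0],[0,-14,-90,0,0,0,0],[0,-14,-90,0,0,0,0],[0,-14,-90,0,0,0,0]]]'

```text
time_s: 26.3
position: [0.4677, -0.4733, 0.2895]
tool_rot: [[-0.154, -0.001, 0.988], [-0.988, 0.002, -0.154], [-0.001, -1.0, -0.001]]
ft_force: [-0.1, -0.3, -0.4]
grip_width: 0.0854
```

```bash
python3 - <<'E'
from h import *
o=env.observe();print(o['time_s'],o['position'],o['ft_force'],o['grip_width'])
W=shot('wrist','w16');S=shot('scene','sc16');D=shot('side','s16')
cv2.imwrite('pics/sc16c.png',cv2.resize(S['img'][150:280,200:460],None,fx=3,fy=3,interpolation=2)[:,:,::-1])
E
```

```text
26.3 [ 0.46770555 -0.47331426  0.28947539] [-0.06305099 -0.31630628 -0.44051835] 0.08541037609979768
```

View pics/w16.png

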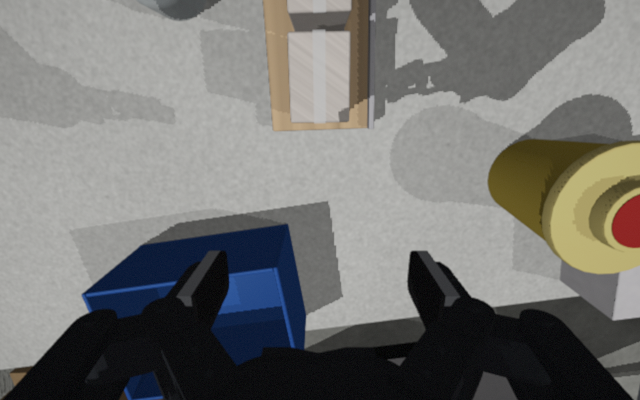

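View pics/sc16c.png

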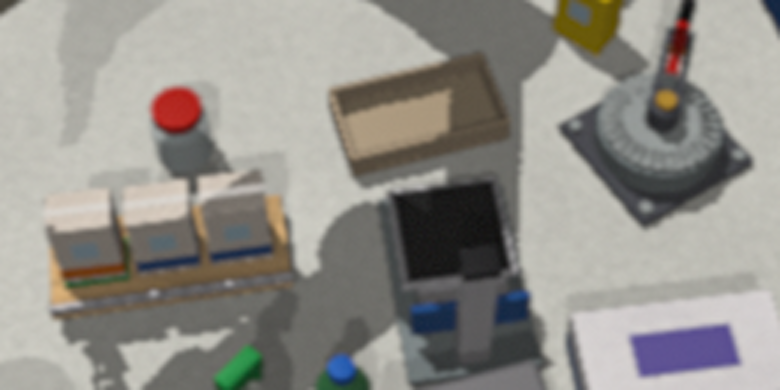

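View pics/s16.png

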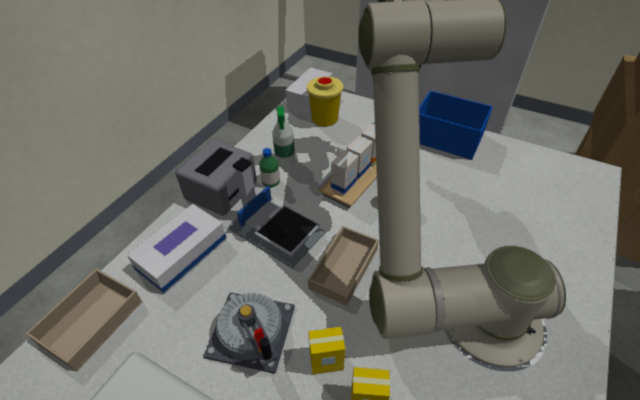

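```bash
python3 - <<'E'
from h import *
W=shot('wrist');S=shot('scene');D=shot('side')
ps=((289,30),(350,30),(352,121),(293,122))
q=np.array([onz(W,*p,.142)[:2] for p in ps]);print(q.mean(0).round(4),[np.degrees(np.arctan2(*(q[j]-q[i])[::-1])).round(1) for i,j in((0,1),(3,2),(3,0),(2,1))],[np.linalg.norm(q[j]-q[i]).round(4) for i,j in((0,1),(3,2),(3,0),(2,1))])
cv2.imwrite('pics/h.png',np.hstack([cv2.resize(S['img'][140:220,380:460],None,fx=5,fy=5,interpolation=2),cv2.resize(D['img'][290:370,200:280],None,fx=5,fy=5,interpolation=2)])[:,:,::-1])
for a in (138,142.5,147.6):
    p=np.array([.4915+.11*np.cos(np.radians(a)),.2975+.11*np.sin(np.radians(a)),.15]); print(a,(proj(S,p)-[380,140])*5,(proj(D,p)-[200,290])*5+[400,0])
E
```

```text
[ 0.4839 -0.3811] [np.float64(-8.7), np.float64(-7.8), np.float64(82.5), np.float64(84.5)] [np.float64(0.048), np.float64(0.0504), np.float64(0.0706), np.float64(0.0699)]
138 [277.63488979  55.80571611] [668.18426594 282.0845477 ]
142.5 [265.77820536  51.99030488] [689.73065645 273.98930115]
147.6 [252.07234377  48.51414629] [713.33093134 263.02540914]
```

View pics/h.png

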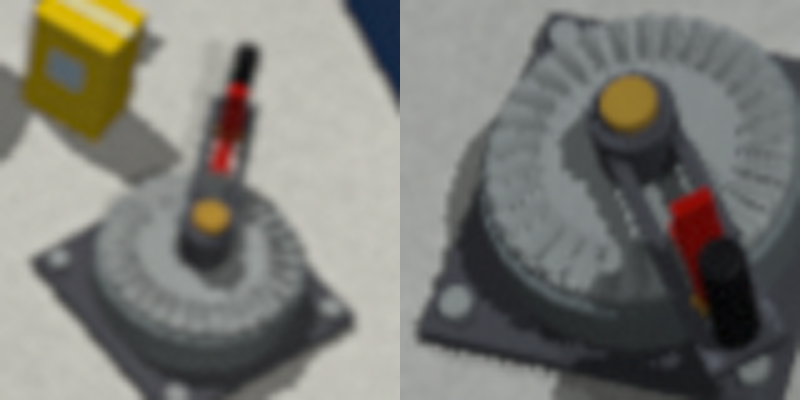

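```bash
python3 -c "
from rig import env
env.close_job()"
```

```text
the job is handed in; nothing more can be done
```

The job is handed in at about 26 s of the 64 s allowed; no verdict is reported, so what follows is from my own checks.

**Lowering:** I squeezed the pawl lever against the handle and let the crank back about 112°. I then let go fully and rose clear; the camera measured about 120° (2.1 rad), so the crank had crept on and stopped. I took a fresh grip and ran it down to the firm stop, where I felt about 21 N.

**Carton:** I lifted it off the platform, set it on the mat in the end gap until I felt contact (about 15 N), then opened and backed away.

**Last checks:**
- **Crank:** in both fixed cameras the handle sits at about 148°, the fully-down position, to within a few pixels.
- **Placing:** the carton is about 1 mm from the mat's centre and within about 1° of square.
- **Row:** the neighbouring cartons showed no visible shift, with a gap of about 12 mm before lowering.
- **Gripper:** it was open, away from everything, with wrist forces below 0.5 N.

No check failed. Camera estimates disagreed by 2–3 mm for most points and up to about 8 mm for some winch points, mainly in the side view. I did not measure the bystanders again; in the last pictures none looked moved.

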